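# Grease tin from behind the bottles

### The arm

A 6-joint arm with a two-finger parallel gripper is mounted at the origin on the work surface. World frame = base frame: x ahead of the robot, y to its left, z up, the work surface at z = 0. Lengths are in m, angles in rad, forces in N, time in s.
With the tool pointing down it reaches from about 0.4 to 0.825 m from the base axis. Payload 7 kg.
Tool frame: the origin (TCP) lies at the very end of the fingers, on their centre line; the grasp point (between the pads) lies 19 mm behind it; y points along the fingers, x is the direction in which the jaws open and shut, and the axes are right-handed (so a half turn about y gives the same grasp; the last joint's range is limited). The gripper opens to 88 mm and grips with 3 to 60 N. Pads are 19 mm wide; open, the fingers measure 130 mm over their backs; the gripper's body (78 mm by 193 mm) begins 47 mm behind the grasp point.
Start: joints at [1.577, 0.359, 0.012, 0, -1.224, -0.288], TCP at [0.188, 0.648, 0.227] pointing down, gripper open.
Joint ranges: [-3.07, 3.07], [-1.43, 2.12], [-1.02, 1.25], [-3.03, 1.67], [-3.05, -0], [-3.03, 3.03]. Speed limits (rad/s): [2.39, 2.39, 3.01, 3.14, 3.14, 3.14].

### API

Orientations are given as [roll, pitch, yaw] about the fixed x, y, z axes, in that order (R = Rz(yaw) Ry(pitch) Rx(roll)).
In Python, from station import arm gives the robot as it stands.
- The arm moves only by the tool move_arm, never from a script. Its arguments are lists of equal length, an entry for each row: "jaw": the closure, from 0 (fully open) to 1 (shut); "offset": the shift along the tool's x, y, z in m, a list of three; "roll": the turn about the tool's y in rad. In form: {"jaw": [jaw, ...], "offset": [[dx, dy, dz], ...], "roll": [roll, ...]}. A call has 1 to 5 rows; each row shifts and turns the commanded pose from where the row before left it, along the tool's axes as they then stand; what a row does not reach is not made up. A row lasts 1/8 s, in which the tool goes at most 62.5 mm and 10.7 degrees, less where a joint would pass 70% of its speed; a pose out of reach is approached as far as the arm can. A call is refused whole if a number of a shift passes 0.0625 or a number of a turn 0.188, either way. A call with a gripper value outside its range is refused whole. The fingers move at their own pace and stop on an object; "grip_force" is the grip in N (left out, the last holds). Time passes only in rows, so rows that do not move let the fingers close. It gives the time, the measured TCP pose, the force and the opening at its end, in the units of the state.
- arm.get_state(): the state, without advancing time (a new reading comes with each control period).
- arm.grab_frame(name): name is "side" or "top" or "wrist"; returns a dict with "pixels" (480x640x3 uint8, blue, green, red), "fovy" (degrees; the focal length in pixels is half the picture's height over the tangent of half this angle, whatever the lens; pixels are square), "cx", "cy" (the principal point, pixels), "dist_coeffs" ([k1, k2, p1, p2, k3] as OpenCV has them; the pictures are not rectified), "position" and "attitude" of the camera in the world; the wrist camera has in their place "hand_eye" (4x4, takes a point from camera to tool coordinates, whose origin is the TCP and whose axes are the tool frame's). Camera axes: x right, y down, z forward; pixel columns grow to the right and rows downward; lengths in m; the calibration is good to about 2 mm. A picture is of the moment at which its call begins: read the wrist's pose just before it. There is no depth.
- arm.job_done(): hands the job in, once; it reports no verdict.
Trained networks look in a picture, given as the dict that the camera call returned (one of the last four; its "shot" number tells which), for a name from the list of things; names that differ only in an ending like _2 or _b are one class to them, and where a whole thing is asked for, a point or a joint stands for the part that bears it (a point fixed in the world has none). Each returns a list of dicts, best first, with "p" (0 to 1); they miss things now and then, are a little off and sometimes report something else, mostly with a low value. They report only what shows in the picture. A call takes as long as a camera call. They do not tell look-alikes from the thing itself.
- arm.recognise(picture, thing): "position" ([x, y, z] in m, in world coordinates, good to about 4 mm: the middle of the surface that is visible of it).
- arm.landmark_of(picture, thing): "position" ([x, y, z] in m, in world coordinates, good to about 4 mm: a listed point, or the origin of a listed thing).
The state is a dict: "t": time; "q": joint angles; "qd": joint speeds; "joint_efforts": joint torques, N m; "eef_pos": TCP position; "ee_rot": TCP orientation; "force": force on the tool from outside, world axes, zero at the start; "moment": the same for the moment, N m; "width": finger opening in m.
Only numpy, scipy, OpenCV 4.12 (cv2) and the standard library are available. Lean on these libraries where they do the work, as an engineer would, in place of code of your own. Each camera call takes 0.05 s, during which the arm holds its last target.

### The job

The low grease tin in the back row of the bottle caddy is hemmed in by two taller containers: the one beside it and the one in front of it. Stand those two on the drip tray, fetch the tin out and set it on the rubber mat, then put the two containers back into the same compartments they came from. The third container, diagonally across from the tin, stays where it is; keep everything upright and do not disturb the other things on the bench.

Things in the scene. Friction and masses are not known exactly. Their poses are not given: they have to be found in the camera images.
- caddy: Fixed wooden caddy, 140 mm square, open on top, origin under its centre. Floor 8 mm thick; outer walls 45 mm high, 8 mm thick; crossed 4 mm dividers, 35 mm high, make four compartments 60 mm square, centred at (+-32, +-32) mm in its x, y. Its x points away from the robot (yaw to 0.3 rad): +x is the back row. The tin is in either back one, the three tall containers fill the others in any order.
- spray_can: Loose round aluminium aerosol can with a grey cap, 0.26 kg nominal. Can 48 mm diameter (foot narrowed to 40 mm) to 143 mm height, shoulder to 152 mm, then the straight cap, 41 mm diameter, up to 187 mm: pick it by the cap from above. Origin: centre of its underside, z up along it.
- oil_bottle: Loose round white plastic squeeze bottle with a grey screw collar and a thin pointed spout, 0.20 kg nominal. Body 46 mm diameter (foot 38 mm) to 132 mm height, shoulder to 147 mm, collar 28 mm diameter from 147 to 177 mm (pick it here from above), conical spout, at most 14 mm diameter, to 198 mm. Origin: centre of its underside, z up along it.
- square_can: Loose square steel can with a paper label and a dark round screw cap in the middle of its top, 0.30 kg nominal. Body 44 x 44 mm, 138 mm high, sides along its x and y and nearly parallel to the caddy's walls at the start; cap 32 mm diameter from 138 to 172 mm: pick it by the cap from above. Origin: centre of its underside, z up along it.
- tin: Loose low round metal grease tin with its lid on, 0.24 kg nominal: body 53 mm diameter, lid 55 mm diameter from 58 to 75 mm height. The only low thing in the caddy. Origin: centre of its underside, z up along it.
- drip_tray: Fixed shallow steel drip tray, 200 mm (its x) by 130 mm (its y), floor 3 mm thick, rim 3 mm thick and 11 mm high. To the left or right of the caddy, turned by up to 0.2 rad. Origin: centre of its underside on the bench. The two containers are set aside here, side by side along its x.
- mat: Fixed black rubber mat, 140 x 140 mm, 4 mm thick, on the other side of the caddy from the tray. Origin: centre of its underside on the bench. The tin goes anywhere near its middle.
- screw_jar: Bystander: closed clear jar, 56 mm diameter, 75 mm high, behind the caddy, left of its middle. Origin: centre of its underside. Leave alone.
- bearing: Bystander: dark pillow-block bearing, 38 x 125 mm foot, 68 mm high, behind the work on the right. Origin: centre of its underside. Leave alone.
- wrench: Bystander: steel wrench 180 mm long, lying across the bench (along y) at the far left of the work, lower than 20 mm. Origin: on the bench under its middle. Leave alone.
There are look-alikes about, which are no part of the job. Of the things that look like the mat, take the one that is farthest from the robot's base at the start. What is shaped like the spray_can but blue or purple is not meant.

How it is judged:
On the way, in this order (a step that is already met when the one before it is completed fails the run):
1. the two containers beside and in front of the tin stand on the drip tray, upright and released, while the tin and the third container are still in their compartments (((x of oil_bottle in the frame of drip_tray between -0.085 and 0.085 m and y of oil_bottle in the frame of drip_tray between -0.05 and 0.05 m and z of oil_bottle in the frame of drip_tray between -0.002 and 0.008 m and angle between each of oil_bottle, square_can, spray_can's own z axis and vertical below 0.12 rad and linear speed of each of oil_bottle, square_can below 0.03 m/s and contact force between the fingers and oil_bottle below 0.1 N and x of square_can in the frame of drip_tray between -0.085 and 0.085 m and y of square_can in the frame of drip_tray between -0.05 and 0.05 m and z of square_can in the frame of drip_tray between -0.002 and 0.008 m and contact force between the fingers and square_can below 0.1 N and distance of each of spray_can, tin from where it was at the start of the episode below 0.02 m and horizontal distance between spray_can and tin above 0.08 m) or (x of spray_can in the frame of drip_tray between -0.085 and 0.085 m and y of spray_can in the frame of drip_tray between -0.05 and 0.05 m and z of spray_can in the frame of drip_tray between -0.002 and 0.008 m and angle between each of spray_can, square_can, oil_bottle's own z axis and vertical below 0.12 rad and linear speed of each of spray_can, square_can below 0.03 m/s and contact force between the fingers and spray_can below 0.1 N and x of square_can in the frame of drip_tray between -0.085 and 0.085 m and y of square_can in the frame of drip_tray between -0.05 and 0.05 m and z of square_can in the frame of drip_tray between -0.002 and 0.008 m and contact force between the fingers and square_can below 0.1 N and distance of each of oil_bottle, tin from where it was at the start of the episode below 0.02 m and horizontal distance between oil_bottle and tin above 0.08 m) or (x of spray_can in the frame of drip_tray between -0.085 and 0.085 m and y of spray_can in the frame of drip_tray between -0.05 and 0.05 m and z of spray_can in the frame of drip_tray between -0.002 and 0.008 m and angle between each of spray_can, oil_bottle, square_can's own z axis and vertical below 0.12 rad and linear speed of each of spray_can, oil_bottle below 0.03 m/s and contact force between the fingers and spray_can below 0.1 N and x of oil_bottle in the frame of drip_tray between -0.085 and 0.085 m and y of oil_bottle in the frame of drip_tray between -0.05 and 0.05 m and z of oil_bottle in the frame of drip_tray between -0.002 and 0.008 m and contact force between the fingers and oil_bottle below 0.1 N and distance of each of square_can, tin from where it was at the start of the episode below 0.02 m and horizontal distance between square_can and tin above 0.08 m))), for 0.2 s.
2. the tin stands on the mat, upright and released (x of tin in the frame of mat between -0.06 and 0.06 m and y of tin in the frame of mat between -0.06 and 0.06 m and z of tin in the frame of mat between 0 and 0.009 m and angle between tin's own z axis and vertical below 0.12 rad and linear speed of tin below 0.03 m/s and contact force between the fingers and tin below 0.1 N), for 0.2 s.
At the end, for the whole second after the job is handed in: The tin stands upright on the mat (its centre within 60 mm of the mat's middle along each side) and each of the three tall containers stands upright in the compartment it had at the start (within 20 mm of where it stood); all released and at rest (all of step 2 and distance of each of spray_can, oil_bottle, square_can from where it was at the start of the episode below 0.02 m and angle between each of spray_can, oil_bottle, square_can's own z axis and vertical below 0.12 rad and linear speed of each of spray_can, oil_bottle, square_can below 0.03 m/s and contact force between the fingers and spray_can below 0.1 N and contact force between the fingers and oil_bottle below 0.1 N and contact force between the fingers and square_can below 0.1 N); the robot touches nothing.
It fails at once if a container or the tin is tipped over (angle between any of spray_can, oil_bottle, square_can, tin's own z axis and vertical above 0.6 rad).
It fails at once if all three tall containers are out of their places at once (distance of each of spray_can, oil_bottle, square_can from where it was at the start of the episode above 0.03 m).
It fails at once if a bystander is moved by more than 20 mm (distance of any of screw_jar, bearing, wrench from where it was at the start of the episode above 0.02 m).
It also fails if it takes over 115 s, if anything falls off the work surface, if the arm or the gripper's body presses on something with over 40 N, if the wrist force passes 120 N, or if a joint passes its speed limit or range.

## Working session

There is one attempt and no reset: what is moved stays moved. The work goes in short steps, Python scripts to look and compute and a tool call to move; the robot and the scene stay as the last step left them, time stands still between calls to the robot, and variables do not carry over. Pictures are saved under pics/ and viewed, and the job is handed in when it is done.

Besides the shell and the picture viewer there is one more tool, called after "Request:" as name(argument=value, ...), one argument or row to a line, values as JSON. move_arm: Moves the arm, as the interface text tells. Its arguments: {"type":"object","properties":{"jaw":{"type":"array","items":{"type":"number"}},"offset":{"type":"array","items":{"type":"array","items":{"type":"number"}}},"roll":{"type":"array","items":{"type":"number"}},"grip_force":{"type":"number"}},"required":["jaw","offset","roll"]}

```bash
ls; mkdir -p pics; python3 - <<'E'
from station import arm
import cv2,numpy as np
s=arm.get_state(); print({k:np.round(v,4).tolist() for k,v in s.items()})
for n in ["top","side","wrist"]:
    f=arm.grab_frame(n); cv2.imwrite(f"pics/{n}0.png",f["pixels"])
    print(n,{k:(np.round(v,4).tolist() if not isinstance(v,str) else v) for k,v in f.items() if k!="pixels"})
    for th in ["caddy","spray_can","oil_bottle","square_can","tin","drip_tray","mat","screw_jar","bearing","wrench"]:
        r=arm.landmark_of(f,th)
        print(n,th,[(np.round(d["position"],3).tolist(),round(d["p"],2)) for d in r])
E
```

```text
pics
{'t': 0.0, 'q': [1.5771, 0.3594, 0.011, -0.0003, -1.2241, -0.2881], 'qd': [0.0007, -0.0024, -0.0016, 0.0007, 0.0009, 0.0006], 'joint_efforts': [0.0003, -58.2721, 29.3054, 6.9971, 0.0068, -0.0002], 'eef_pos': [0.1876, 0.6479, 0.2256], 'ee_rot': [-1.5706, -0.0017, -1.8527], 'force': [0.438, 0.221, 0.168], 'moment': [-0.014, 0.0225, 0.0586], 'width': 0.0874}
top {'fovy': 42.554, 'cx': 314.5868, 'cy': 236.3577, 'dist_coeffs': [-0.059, 0.0, 0.0, 0.0, 0.0], 'position': [0.2902, 0.055, 1.3447], 'attitude': [-2.9876, -0.0028, -1.5861], 'shot': 1}
top caddy [([0.528, 0.055, -0.001], 0.74)]
top spray_can [([0.505, 0.082, 0.01], 0.97), ([0.68, 0.051, 0.001], 0.66), ([0.397, -0.004, 0.002], 0.58)]
top oil_bottle [([0.491, 0.018, 0.008], 0.82)]
top square_can [([0.556, 0.014, 0.007], 0.61), ([0.567, 0.076, 0.005], 0.42)]
top tin [([0.567, 0.076, 0.003], 0.77)]
top drip_tray [([0.498, 0.278, 0.003], 0.66)]
top mat [([0.239, -0.242, -0.001], 0.86), ([0.464, -0.281, 0.002], 0.59)]
top screw_jar [([0.754, 0.111, 0.001], 0.79)]
top bearing [([0.737, -0.219, 0.001], 0.68)]
top wrench [([0.709, 0.3
[... 665 characters left out ...]
92), ([0.713, 0.359, 0.0], 0.4)]
side mat [([0.461, -0.279, 0.002], 0.97), ([0.236, -0.242, -0.002], 0.86)]
side screw_jar [([0.759, 0.111, -0.001], 0.95), ([0.739, -0.222, 0.0], 0.69)]
side bearing [([0.738, -0.218, 0.002], 0.7)]
side wrench [([0.712, 0.359, -0.005], 0.83)]
wrist {'fovy': 62.1965, 'cx': 314.8827, 'cy': 238.1703, 'dist_coeffs': [-0.0189, 0.0, 0.0, 0.0, 0.0], 'hand_eye': [[1.0, -0.0004, -0.0011, 0.0002], [0.001, -0.2516, 0.9678, -0.1585], [-0.0006, -0.9678, -0.2516, 0.0665], [0.0, 0.0, 0.0, 1.0]], 'shot': 3}
wrist caddy []
wrist spray_can []
wrist oil_bottle []
wrist square_can []
wrist tin []
wrist drip_tray []
wrist mat []
wrist screw_jar []
wrist bearing []
wrist wrench []
```

View pics/top0.png

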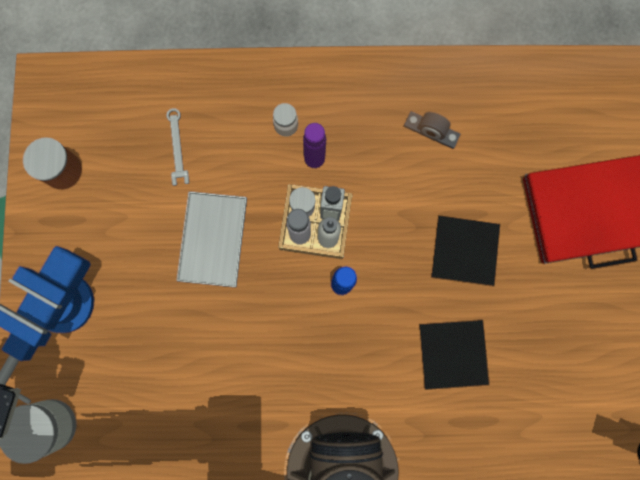

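View pics/side0.png

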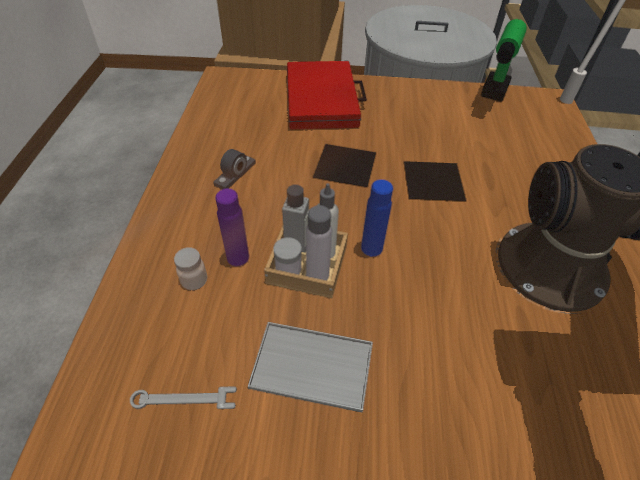

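Top view: the tin is at the back left (302,200). The spray can is in front of it at (298,225), the square can beside it at (333,197), and the oil bottle, which stays, at (329,230).

Possible mix-ups:
- **Spray can:** grey in the caddy (298,225), purple at (315,145), blue at (344,280). The grey one is meant.
- **Mat:** (466,250) and (454,354). The first is farther from the base, so it is the one.

I'll check this in a close crop.

```bash
cat > h.py <<'E'
import numpy as np,cv2
from scipy.spatial.transform import Rotation as R
def K(f):
    fl=240/np.tan(np.radians(f["fovy"])/2); return np.array([[fl,0,f["cx"]],[0,fl,f["cy"]],[0,0,1.]])
def pose(f,s=None):
    if "hand_eye" in f:
        T=np.eye(4);T[:3,:3]=R.from_euler("xyz",s["ee_rot"]).as_matrix();T[:3,3]=s["eef_pos"]
        M=T@np.array(f["hand_eye"]);return M[:3,:3],M[:3,3]
    return R.from_euler("xyz",f["attitude"]).as_matrix(),np.array(f["position"])
def px2w(f,uv,z,s=None):
    Rm,p=pose(f,s)
    u=cv2.undistortPoints(np.array(uv,float).reshape(-1,1,2),K(f),np.array(f["dist_coeffs"],float)).reshape(-1,2)
    d=np.c_[u,np.ones(len(u))]@Rm.T
    return p+d*((z-p[2])/d[:,2])[:,None]
def w2px(f,P,s=None):
    Rm,p=pose(f,s)
    q=(np.array(P,float).reshape(-1,3)-p)@Rm
    return cv2.projectPoints(q,np.zeros(3),np.zeros(3),K(f),np.array(f["dist_coeffs"],float))[0].reshape(-1,2)
def plan(s,xyz,yaw):
    "rows (tool axes) to get from measured pose to target; first shift only remaining delta given"
    y0=s["ee_rot"][2]; d=np.array(xyz)-s["eef_pos"]
    dy=(yaw-y0+np.pi)%(2*np.pi)-np.pi
    c,sn=np.cos(y0),np.sin(y0)
    t=np.array([c*d[0]+sn*d[1],-d[2],-sn*d[0]+c*d[1]])
    print("total tool-axes dx,dy(down),dz:",np.round(t,4),"roll",round(-dy,4))
def planturn(s,xyz,yaw,n):
    y=s["ee_rot"][2]; d=np.array(xyz)-s["eef_pos"]
    dy=((yaw-y+np.pi)%(2*np.pi)-np.pi)/n
    for i in range(n):
        c,sn=np.cos(y),np.sin(y);e=d/n
        print(np.round([c*e[0]+sn*e[1],-e[2],-sn*e[0]+c*e[1]],3).tolist(),round(-dy,3)); y+=dy
E
python3 - <<'E'
from station import arm
import cv2,numpy as np
from h import *
a=arm.grab_frame("top");b=arm.grab_frame("side")
ca=cv2.resize(a["pixels"][170:300,160:360],None,fx=4,fy=4,interpolation=2)
cv2.imwrite("pics/ctop.png",ca)
cv2.imwrite("pics/cside.png",cv2.resize(b["pixels"][170:420,230:400],None,fx=2.4,fy=2.4,interpolation=2))
E
```

```text
(no output)
```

View pics/ctop.png

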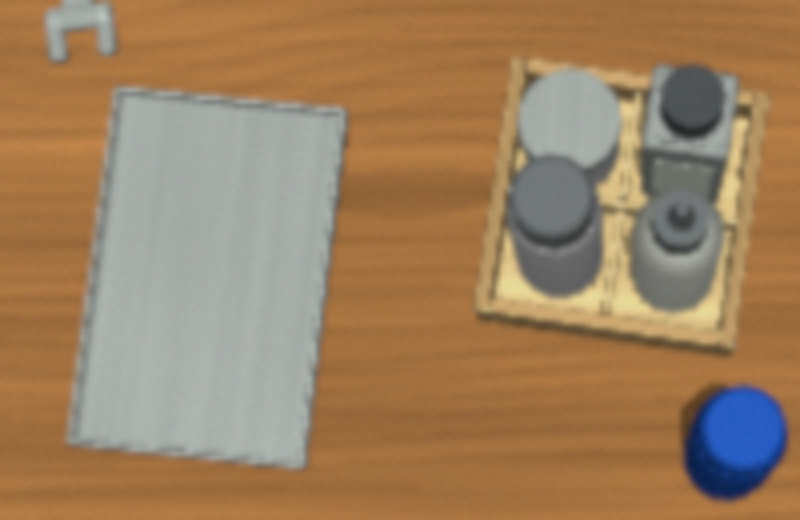

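View pics/cside.png

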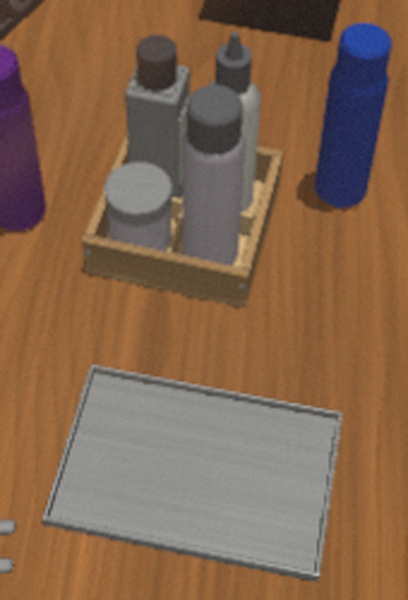

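The crop confirms all of it: grey spray can cap (552,200), tin lid (568,122), square can cap (692,98), oil bottle (680,215), and the empty tray on the left. Next I'll convert these pixels to positions.

```bash
python3 - <<'E'
from station import arm
from h import *
a=arm.grab_frame("top");b=arm.grab_frame("side")
def T(l): return [(160+x/4,170+y/4) for x,y in l]
def S(l): return [(230+x/2.4,170+y/2.4) for x,y in l]
for n,uvt,uvs,z in [("spray",(552,195),(214,104),.195),("square",(692,98),(157,48),.180),("tin",(570,120),(139,187),.083)]:
    print(n,px2w(a,T([uvt]),z).round(4),px2w(b,S([uvs]),z).round(4))
for n,c,z in [("tray",[(118,90),(345,108),(305,467),(70,443)],.011),("caddy",[(518,60),(765,96),(730,350),(480,315)],.045)]:
    P=px2w(a,T(c),z); e=P[0]-P[3]+P[1]-P[2]; g=P[0]-P[1]+P[3]-P[2]
    print(n,P.mean(0).round(4),np.arctan2(e[1],e[0]),np.arctan2(-g[0],g[1]))
for n,c,z in [("tray",[(93,366),(342,412),(318,577),(45,521)],.011)]:
    P=px2w(b,S(c),z); e=P[0]-P[1]+P[3]-P[2]; print(n,P.mean(0).round(4),np.arctan2(e[1],e[0]))
s=arm.get_state();planturn(s,[.506,.083,.27],-3.30,11)
E
```

```text
spray [[0.5029 0.08   0.195 ]] [[0.5026 0.0857 0.195 ]]
square [[0.5524 0.0121 0.18  ]] [[0.5526 0.0156 0.18  ]]
tin [[0.5634 0.0726 0.083 ]] [[0.562  0.0768 0.083 ]]
tray [0.4952 0.2722 0.011 ] -0.11229018946928666 -0.10577677606654397
caddy [0.5251 0.0451 0.045 ] -0.15586035192567246 -0.15902886625739274
tray [0.4943 0.2782 0.011 ] -0.11156919438481021
[0.041, -0.004, 0.042] 0.132
[0.035, -0.004, 0.047] 0.132
[0.029, -0.004, 0.051] 0.132
[0.022, -0.004, 0.055] 0.132
[0.015, -0.004, 0.057] 0.132
[0.007, -0.004, 0.059] 0.132
[-0.001, -0.004, 0.059] 0.132
[-0.009, -0.004, 0.058] 0.132
[-0.016, -0.004, 0.057] 0.132
[-0.023, -0.004, 0.054] 0.132
[-0.03, -0.004, 0.051] 0.132
```

Request:
move_arm(
  jaw=[0, 0, 0, 0, 0],
  offset=[
    [0.041, -0.008, 0.042],
    [0.035, -0.008, 0.047],
    [0.029, -0.008, 0.051],
    [0.022, -0.008, 0.055],
    [0.015, -0.008, 0.057],
  ],
  roll=[0.132, 0.132, 0.132, 0.132, 0.132],
  grip_force=25,
)

```text
t: 2.48
eef_pos: [0.3323, 0.3901, 0.2671]
ee_rot: [-1.571, 0.001, -2.517]
force: [1.6, 0.1, 0.1]
width: 0.0878
```

Request:
move_arm(
  jaw=[0, 0, 0, 0, 0],
  offset=[
    [0.007, -0.004, 0.059],
    [-0.001, 0, 0.059],
    [-0.009, 0, 0.058],
    [-0.016, 0, 0.057],
    [-0.023, 0, 0.054],
  ],
  roll=[0.132, 0.132, 0.132, 0.132, 0.132],
)

```text
t: 3.1
eef_pos: [0.4766, 0.1327, 0.2711]
ee_rot: [-1.572, 0.001, 3.107]
force: [1.5, 1.0, -0.1]
width: 0.0875
```

```bash
python3 - <<'E'
from station import arm
from h import *
s=arm.get_state();print(s["eef_pos"],s["ee_rot"],s["q"]);planturn(s,[.504,.083,.24],-3.2986,2)
f=arm.grab_frame("wrist");cv2.imwrite("pics/w1.png",f["pixels"])
E
```

```text
[0.47656459 0.13273832 0.27106608] [-1.57154025e+00  9.62924092e-04  3.10654636e+00] [ 6.69835293e-01  2.86588878e-02 -3.03236005e-01  6.06135448e-05
 -1.23768596e+00 -7.04901010e-01]
[-0.015, 0.016, 0.024] 0.061
[-0.016, 0.016, 0.023] 0.061
```

View pics/w1.png

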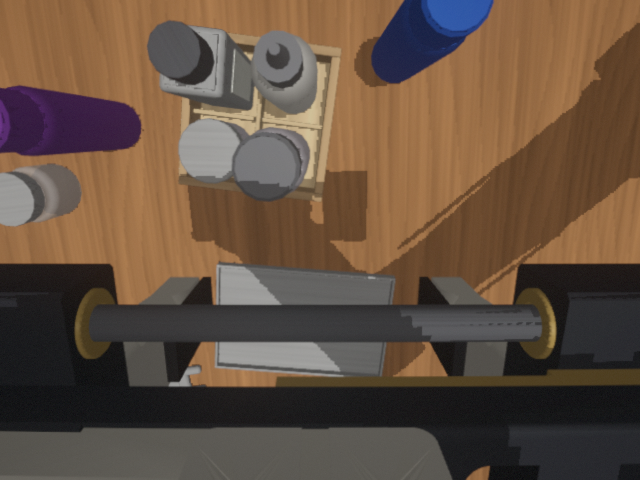

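Wrist view: spray can cap (268,165), tin lid (213,150), square can cap (182,52), oil spout (276,50), tray below at (305,320). I'll use it as a third estimate of the positions.

```bash
python3 - <<'E'
from station import arm
from h import *
s=arm.get_state();f=arm.grab_frame("wrist")
for n,uv,z in [("spray",(267,167),.195),("square",(181,52),.18),("tin",(211,150),.083)]: print(n,px2w(f,[uv],z,s).round(4))
P=px2w(f,[(217,263),(395,277),(382,376),(217,368)],.011,s);print(P.round(3).tolist(),P.mean(0))
for th in ["spray_can","tin","square_can"]: print(th,[(np.round(d["position"],3).tolist(),round(d["p"],2)) for d in arm.landmark_of(f,th)])
E
```

```text
spray [[0.5032 0.0777 0.195 ]]
square [[0.5501 0.0105 0.18  ]]
tin [[0.5635 0.0691 0.083 ]]
[[0.589, 0.193, 0.011], [0.392, 0.218, 0.011], [0.407, 0.343, 0.011], [0.603, 0.324, 0.011]] [0.49766494 0.26932388 0.011     ]
spray_can [([0.675, 0.049, 0.001], 0.7), ([0.394, -0.004, -0.0], 0.66), ([0.505, 0.083, 0.001], 0.56)]
tin [([0.567, 0.077, 0.006], 0.77)]
square_can [([0.557, 0.014, 0.004], 0.98)]
```

Request:
move_arm(
  jaw=[0, 0, 0, 0],
  offset=[
    [-0.015, 0.015, 0.025],
    [-0.015, 0.015, 0.024],
    [0, 0, 0],
    [0, 0, 0],
  ],
  roll=[0.061, 0.061, 0, 0],
)

```text
t: 3.85
eef_pos: [0.5027, 0.0849, 0.2409]
ee_rot: [-1.571, 0.0, 2.991]
force: [0.0, 0.4, 0.0]
width: 0.0878
```

```bash
python3 - <<'E'
from station import arm
from h import *
s=arm.get_state();print(s["eef_pos"],s["ee_rot"]);plan(s,[.504,.082,.166],-3.2986)
f=arm.grab_frame("wrist");cv2.imwrite("pics/w2.png",f["pixels"])
f=arm.grab_frame("side");cv2.imwrite("pics/s2.png",f["pixels"][100:340,180:480])
E
```

```text
[0.50273057 0.08490286 0.24088531] [-1.57099530e+00  3.84590538e-04  2.99092376e+00]
total tool-axes dx,dy(down),dz: [-0.0017  0.0749  0.0027] roll 0.0063
```

View pics/w2.png

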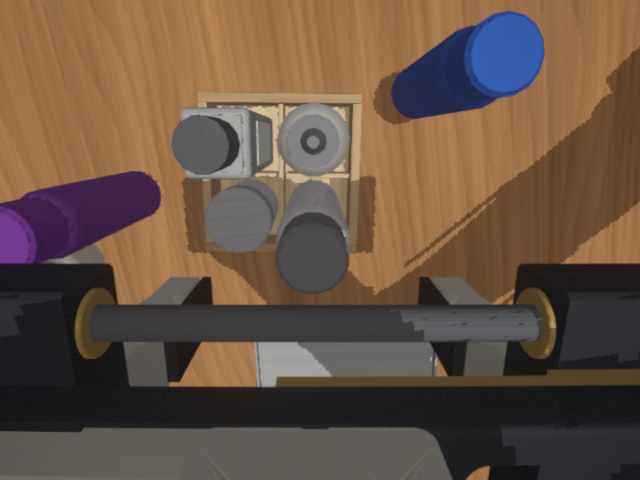

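View pics/s2.png

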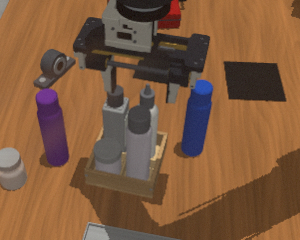

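The wrist view is now square to the caddy. Spray can cap is at (312,253), square can cap (205,145), tin (241,215), oil spout (314,141). In tool x, the spray can is already centred.

```bash
python3 - <<'E'
from station import arm
from h import *
s=arm.get_state();f=arm.grab_frame("wrist")
for n,uv,z in [("spray",(312,253),.195),("square",(205,145),.18),("tin",(239,217),.083),("oiltip",(314,141),.206)]:
    p=px2w(f,[uv],z,s)[0]; print(n,p.round(4)); plan(s,[*p[:2],.166],-3.2986)
P=px2w(f,[(199,94),(361,94)],.045,s);d=P[0]-P[1];print(np.arctan2(d[1],d[0]),np.linalg.norm(d))
E
```

```text
spray [0.5027 0.0791 0.195 ]
total tool-axes dx,dy(down),dz: [-0.0007  0.0752  0.0058] roll 0.0063
square [0.5512 0.0149 0.18  ]
total tool-axes dx,dy(down),dz: [-0.0584  0.0752  0.062 ] roll 0.0063
tin [0.5626 0.0733 0.083 ]
total tool-axes dx,dy(down),dz: [-0.0609  0.0752  0.0026] roll 0.0063
oiltip [0.4927 0.0213 0.206 ]
total tool-axes dx,dy(down),dz: [0.0004 0.0752 0.0644] roll 0.0063
-0.15258605236393127 0.1368017794988558
```

Request:
move_arm(
  jaw=[0, 0, 0, 0, 0],
  offset=[
    [-0.001, 0.02, 0.004],
    [0, 0.025, 0],
    [0, 0.02, 0],
    [0, 0.01, 0],
    [0, 0, 0],
  ],
  roll=[0.006, 0, 0, 0, 0],
)

```text
t: 4.62
eef_pos: [0.5031, 0.0799, 0.1655]
ee_rot: [-1.57, -0.0, 2.983]
force: [-0.4, 0.3, 0.9]
width: 0.0876
```

Request:
move_arm(
  jaw=[0.3, 0.5, 0.7, 0.7, 0.7],
  offset=[
    [0, 0, 0],
    [0, 0, 0],
    [0, 0, 0],
    [0, 0, 0],
    [0, 0, 0],
  ],
  roll=[0, 0, 0, 0, 0],
)

```text
t: 5.25
eef_pos: [0.5032, 0.0796, 0.1656]
ee_rot: [-1.571, 0.0, 2.983]
force: [0.2, -0.1, 0.0]
width: 0.0433
```

```bash
python3 - <<'E'
from station import arm
from h import *
s=arm.get_state();print(s["eef_pos"],s["ee_rot"],s["force"],s["moment"],s["width"])
f=arm.grab_frame("side");cv2.imwrite("pics/s3.png",cv2.resize(f["pixels"][100:340,180:480],None,fx=2,fy=2))
E
```

```text
[0.50322445 0.07962499 0.16562857] [-1.57085159e+00  6.99503721e-05  2.98253423e+00] [ 0.15826014 -0.13922441  0.04274905] [ 0.09716949 -0.08456586  0.00726743] 0.043310085310660544
```

View pics/s3.png

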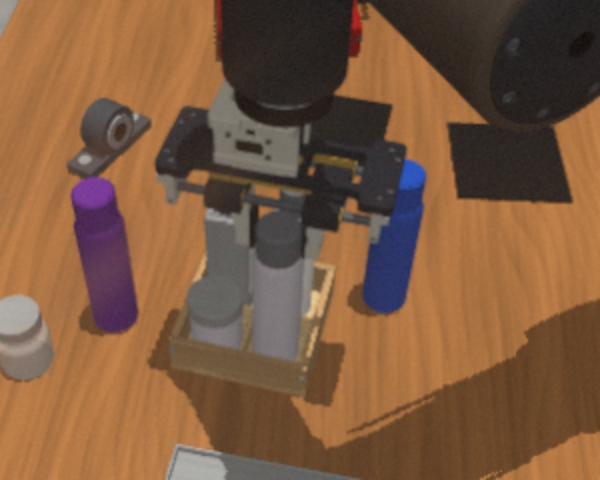

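Request:
move_arm(
  jaw=[0.7, 1, 1, 1, 1],
  offset=[
    [0, 0, -0.002],
    [0, 0, 0],
    [0, 0, 0],
    [0, 0, 0],
    [0, 0, 0],
  ],
  roll=[0, 0, 0, 0, 0],
)

```text
t: 5.92
eef_pos: [0.5036, 0.0815, 0.1657]
ee_rot: [-1.571, 0.0, 2.983]
force: [-1.0, -2.0, 3.6]
width: 0.0401
```

```bash
python3 - <<'E'
from station import arm
from h import *
s=arm.get_state();print(s["eef_pos"],s["ee_rot"],s["force"],s["moment"],s["width"])
c,sn=np.cos(-.11),np.sin(-.11)
for d in (-.05,.05):
  p=[.496+c*d,.275+sn*d,.27];print(p);plan(s,p,-3.2986)
E
```

```text
[0.50356459 0.08153313 0.16569365] [-1.57068819e+00  1.31750801e-04  2.98264018e+00] [-1.02114665 -2.01367223  3.58989175] [-0.87151434  0.15063597 -0.02151054] 0.04009938321775007
[np.float64(0.4463021951021652), np.float64(0.28048891504185874), 0.27]
total tool-axes dx,dy(down),dz: [ 0.088  -0.1043 -0.1874] roll -0.0019
[np.float64(0.5456978048978348), np.float64(0.2695110849581413), 0.27]
total tool-axes dx,dy(down),dz: [-0.0118 -0.1043 -0.1923] roll -0.0019
```

Request:
move_arm(
  jaw=[1, 1, 1, 1, 1],
  offset=[
    [0, -0.01, 0],
    [0, -0.02, 0],
    [0, -0.03, 0],
    [0, -0.04, 0],
    [0, 0, 0],
  ],
  roll=[0, 0, 0, 0, 0],
)

```text
t: 6.55
eef_pos: [0.5051, 0.0826, 0.2689]
ee_rot: [-1.575, 0.005, 2.983]
force: [0.7, 0.4, -3.3]
width: 0.0403
```

```bash
python3 - <<'E'
from station import arm
from h import *
s=arm.get_state();print(s["eef_pos"],s["ee_rot"],s["force"],s["moment"],s["width"])
f=arm.grab_frame("side");cv2.imwrite("pics/s4.png",cv2.resize(f["pixels"][70:310,180:480],None,fx=2,fy=2))
f=arm.grab_frame("wrist");cv2.imwrite("pics/w4.png",f["pixels"])
plan(s,[.446,.2805,.27],-3.2986)
E
```

```text
[0.50506297 0.08256747 0.26890568] [-1.57462674  0.00490755  2.98290625] [ 0.68189824  0.39846384 -3.33031632] [ 0.1677984  -0.06096741 -0.04968731] 0.04025882048210654
total tool-axes dx,dy(down),dz: [ 0.0896 -0.0011 -0.1861] roll -0.0017
```

View pics/s4.png

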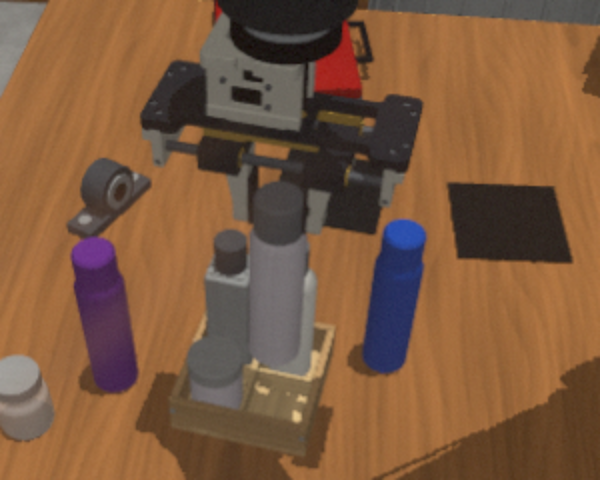

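View pics/w4.png

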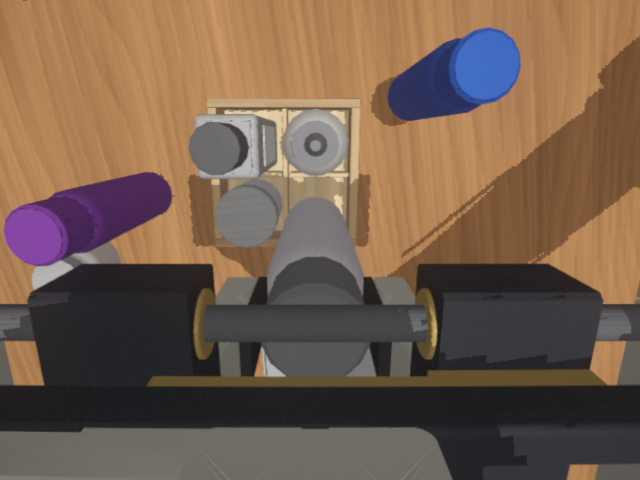

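The can is held upright and clear of the caddy. Now to the tray.

Request:
move_arm(
  jaw=[1, 1, 1, 1, 1],
  offset=[
    [0.01, 0, -0.03],
    [0.02, 0, -0.04],
    [0.025, 0, -0.045],
    [0.02, 0, -0.04],
    [0.014, 0, -0.031],
  ],
  roll=[0, 0, 0, 0, 0],
)

```text
t: 7.28
eef_pos: [0.4436, 0.2806, 0.264]
ee_rot: [-1.569, -0.002, 2.983]
force: [0.3, 0.0, -2.7]
width: 0.04
```

Request:
move_arm(
  jaw=[1, 1, 1],
  offset=[
    [0, 0.03, 0],
    [0, 0.03, 0],
    [0, 0, 0],
  ],
  roll=[0, 0, 0],
)

```text
t: 7.65
eef_pos: [0.4432, 0.2778, 0.2023]
ee_rot: [-1.565, -0.004, 2.982]
force: [0.4, -0.2, -2.1]
width: 0.0399
```

```bash
python3 - <<'E'
from station import arm
from h import *
s=arm.get_state();print(s["eef_pos"],s["ee_rot"],s["force"],s["moment"],s["width"])
f=arm.grab_frame("side");cv2.imwrite("pics/s5.png",f["pixels"][0:480,0:640])
f=arm.grab_frame("top");cv2.imwrite("pics/t5.png",cv2.resize(f["pixels"][170:310,150:350],None,fx=3,fy=3))
plan(s,[.446,.2805,.162],-3.2986)
E
```

```text
[0.44324042 0.2778337  0.2022526 ] [-1.56500506 -0.00419678  2.9823828 ] [ 0.39478822 -0.22373497 -2.05291791] [ 0.06209328 -0.06657841 -0.07297708] 0.039936800751459486
total tool-axes dx,dy(down),dz: [-0.0023  0.0403 -0.0031] roll -0.0022
```

View pics/s5.png

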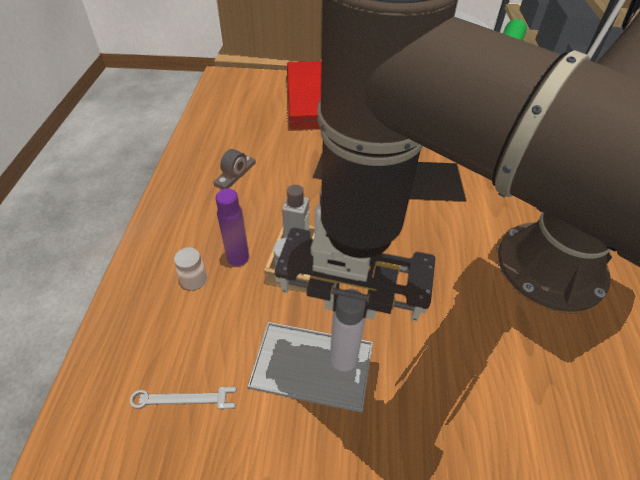

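Request:
move_arm(
  jaw=[1, 1, 1, 1, 1],
  offset=[
    [-0.002, 0.025, -0.002],
    [0, 0.013, 0],
    [0, 0, 0],
    [0, 0.002, 0],
    [0, 0, 0],
  ],
  roll=[0, 0, 0, 0, 0],
)

```text
t: 8.38
eef_pos: [0.4476, 0.2813, 0.1662]
ee_rot: [-1.572, 0.001, 2.983]
force: [0.6, 0.3, -2.6]
width: 0.0402
```

Request:
move_arm(
  jaw=[1, 1],
  offset=[
    [0, 0.001, 0],
    [0, 0, 0],
  ],
  roll=[0, 0],
)

```text
t: 8.62
eef_pos: [0.4474, 0.2811, 0.1647]
ee_rot: [-1.571, 0.0, 2.983]
force: [-0.7, -0.4, -3.2]
width: 0.0402
```

Request:
move_arm(
  jaw=[1, 1, 1, 1],
  offset=[
    [0, 0.002, 0],
    [0, 0.001, 0],
    [0, 0.001, 0],
    [0, 0, 0],
  ],
  roll=[0, 0, 0, 0],
)

```text
t: 9.12
eef_pos: [0.4475, 0.2811, 0.1607]
ee_rot: [-1.571, 0.0, 2.983]
force: [-0.6, 0.4, -1.5]
width: 0.0405
```

Contact is starting, since the weight is coming off. I'll go 1 mm further and open.

Request:
move_arm(
  jaw=[1, 1, 0.8, 0.5, 0.3],
  offset=[
    [0, 0.001, 0],
    [0, 0, 0],
    [0, 0, 0],
    [0, 0, 0],
    [0, 0, 0],
  ],
  roll=[0, 0, 0, 0, 0],
)

```text
t: 9.75
eef_pos: [0.4474, 0.2811, 0.1596]
ee_rot: [-1.571, 0.0, 2.983]
force: [-0.2, 0.5, 0.3]
width: 0.049
```

Request:
move_arm(
  jaw=[0, 0, 0, 0, 0],
  offset=[
    [0, 0, 0],
    [0, 0, 0],
    [0, -0.02, 0],
    [0, -0.04, 0],
    [0, -0.04, 0],
  ],
  roll=[0, 0, 0, 0, 0],
)

```text
t: 10.38
eef_pos: [0.4473, 0.2808, 0.2605]
ee_rot: [-1.57, -0.0, 2.983]
force: [1.1, 1.0, 0.6]
width: 0.0875
```

```bash
python3 - <<'E'
from station import arm
from h import *
s=arm.get_state();print(s["eef_pos"],s["ee_rot"],s["force"],s["width"],s["q"])
f=arm.grab_frame("side");cv2.imwrite("pics/s6.png",f["pixels"])
planturn(s,[.5525,.0135,.26],-.157-np.pi/2,8)
planturn(s,[.5525,.0135,.26],-.157+np.pi/2,8)
E
```

```text
[0.44727765 0.28083004 0.26047222] [-1.57005134e+00 -2.93069408e-04  2.98262274e+00] [1.05278878 1.01351303 0.56916306] 0.08750256807105553 [ 9.32386149e-01  9.48026118e-02 -2.55734959e-01  8.90113938e-05
 -1.22105494e+00 -1.09138649e+00]
[-0.018, 0.0, 0.031] -0.197
[-0.012, 0.0, 0.034] -0.197
[-0.005, 0.0, 0.036] -0.197
[0.002, 0.0, 0.036] -0.197
[0.009, 0.0, 0.035] -0.197
[0.016, 0.0, 0.032] -0.197
[0.022, 0.0, 0.029] -0.197
[0.027, 0.0, 0.024] -0.197
[-0.018, 0.0, 0.031] 0.196
[-0.024, 0.0, 0.027] 0.196
[-0.029, 0.0, 0.022] 0.196
[-0.032, 0.0, 0.016] 0.196
[-0.035, 0.0, 0.009] 0.196
[-0.036, 0.0, 0.002] 0.196
[-0.036, 0.0, -0.005] 0.196
[-0.034, 0.0, -0.012] 0.196
```

View pics/s6.png

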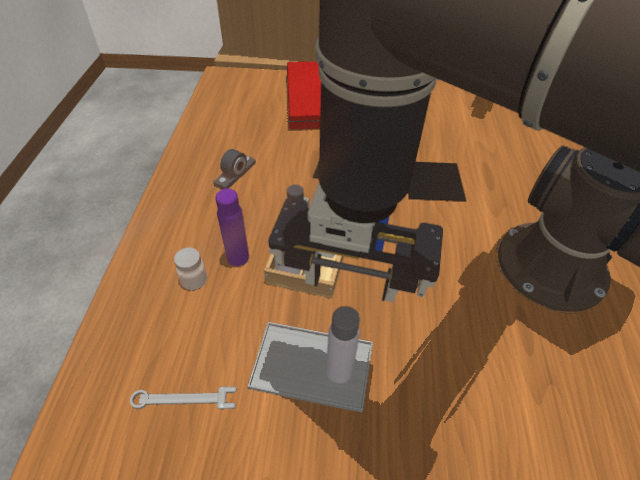

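The spray can stands upright on the tray at (342,350). Next the square can, turning as I travel.

```bash
python3 - <<'E'
from station import arm
from h import *
planturn(arm.get_state(),[.5525,.0135,.26],-.157+np.pi/2,9)
E
```

```text
[-0.016, 0.001, 0.028] 0.174
[-0.021, 0.001, 0.024] 0.174
[-0.025, 0.001, 0.021] 0.174
[-0.028, 0.001, 0.016] 0.174
[-0.03, 0.001, 0.011] 0.174
[-0.031, 0.001, 0.006] 0.174
[-0.032, 0.001, -0.0] 0.174
[-0.031, 0.001, -0.006] 0.174
[-0.03, 0.001, -0.011] 0.174
```

Request:
move_arm(
  jaw=[0, 0, 0, 0, 0],
  offset=[
    [-0.016, 0, 0.028],
    [-0.021, 0, 0.024],
    [-0.025, 0, 0.021],
    [-0.028, 0, 0.016],
    [-0.03, 0, 0.011],
  ],
  roll=[0.174, 0.174, 0.174, 0.174, 0.174],
)

```text
t: 11.05
eef_pos: [0.5057, 0.1299, 0.2594]
ee_rot: [-1.571, -0.0, 2.107]
force: [0.6, -0.1, 0.0]
width: 0.0873
```

Request:
move_arm(
  jaw=[0, 0, 0, 0, 0],
  offset=[
    [-0.031, 0, 0.006],
    [-0.032, 0, 0],
    [-0.031, 0, -0.006],
    [-0.03, 0, -0.011],
    [0, 0, 0],
  ],
  roll=[0.174, 0.174, 0.174, 0.174, 0],
)

```text
t: 11.68
eef_pos: [0.5516, 0.0107, 0.259]
ee_rot: [-1.57, 0.0, 1.413]
force: [-0.9, -0.5, 0.4]
width: 0.0878
```

```bash
python3 - <<'E'
from station import arm
from h import *
s=arm.get_state();print(s["eef_pos"],s["ee_rot"],s["q"])
f=arm.grab_frame("wrist");cv2.imwrite("pics/w7.png",f["pixels"])
plan(s,[.5525,.0135,.156],-.157+np.pi/2)
E
```

```text
[0.55159741 0.01073372 0.25902793] [-1.57020216e+00  4.83682533e-04  1.41268076e+00] [ 3.74606096e-01  1.36107457e-01 -2.11188875e-01  1.22151551e-04
 -1.22425748e+00 -2.10355966e+00]
total tool-axes dx,dy(down),dz: [ 0.0029  0.103  -0.0005] roll -0.0011
```

View pics/w7.png

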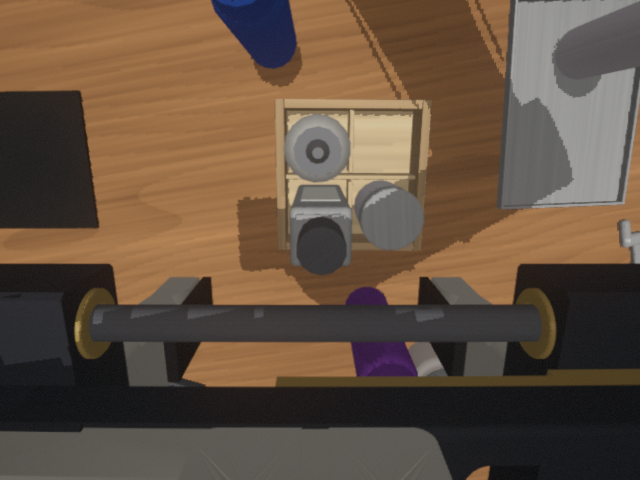

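Square can cap at (321,246), tin (391,216), oil bottle (317,150), and the front-left compartment is empty.

```bash
python3 - <<'E'
from station import arm
from h import *
s=arm.get_state();f=arm.grab_frame("wrist")
for n,uv,z,h in [("square",(321,246),.18,.152),("tin",(391,216),.083,.056)]:
    p=px2w(f,[uv],z,s)[0]; print(n,p.round(4)); plan(s,[*p[:2],h],-.157+np.pi/2)
E
```

```text
square [0.5504 0.0156 0.18  ]
total tool-axes dx,dy(down),dz: [0.0039 0.1071 0.0016] roll 0.0019
tin [0.5603 0.0763 0.083 ]
total tool-axes dx,dy(down),dz: [0.0654 0.2031 0.0011] roll 0.0019
```

Request:
move_arm(
  jaw=[0, 0, 0, 0, 0],
  offset=[
    [0.004, 0.02, 0],
    [0, 0.03, 0],
    [0, 0.03, 0],
    [0, 0.02, 0],
    [0, 0.007, 0],
  ],
  roll=[0, 0, 0, 0, 0],
)

```text
t: 12.4
eef_pos: [0.5511, 0.0169, 0.1515]
ee_rot: [-1.569, 0.001, 1.419]
force: [0.5, 0.5, 0.6]
width: 0.0876
```

Request:
move_arm(
  jaw=[0.3, 0.5, 0.7, 0.8, 1],
  offset=[
    [0, 0, 0],
    [0, 0, 0],
    [0, 0, 0],
    [0, 0, 0],
    [0, 0, 0],
  ],
  roll=[0, 0, 0, 0, 0],
)

```text
t: 13.02
eef_pos: [0.552, 0.0163, 0.1528]
ee_rot: [-1.571, -0.0, 1.417]
force: [-0.2, 0.1, 0.4]
width: 0.0432
```

Request:
move_arm(
  jaw=[1, 1, 1],
  offset=[
    [0, 0, 0],
    [0, 0, 0],
    [0, 0, 0],
  ],
  roll=[0, 0, 0],
)

```text
t: 13.4
eef_pos: [0.5519, 0.0161, 0.1526]
ee_rot: [-1.571, 0.0, 1.417]
force: [0.3, -1.3, 0.6]
width: 0.0315
```

```bash
python3 - <<'E'
from station import arm
from h import *
s=arm.get_state();print(s["eef_pos"],s["ee_rot"],s["force"],s["moment"],s["width"])
f=arm.grab_frame("side");cv2.imwrite("pics/s8.png",cv2.resize(f["pixels"][100:340,180:480],None,fx=2,fy=2))
E
```

```text
[0.55187628 0.01609494 0.15262624] [-1.57076664e+00  3.07820054e-04  1.41657438e+00] [ 0.30025079 -1.27919903  0.60630742] [-0.52746923 -0.06801804 -0.02256605] 0.03145865838463832
```

View pics/s8.png

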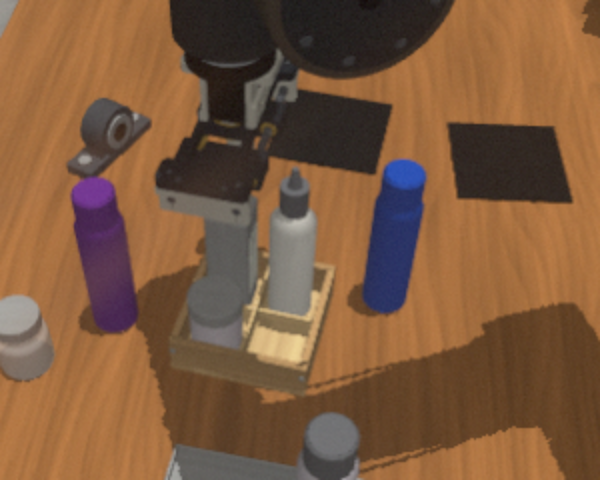

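Request:
move_arm(
  jaw=[1, 1, 1, 1, 1],
  offset=[
    [0, -0.015, 0],
    [0, -0.03, 0],
    [0, -0.035, 0],
    [0, -0.035, 0],
    [0, 0, 0],
  ],
  roll=[0, 0, 0, 0, 0],
)

```text
t: 14.08
eef_pos: [0.5534, 0.0167, 0.2714]
ee_rot: [-1.576, -0.003, 1.417]
force: [1.0, -0.0, -3.0]
width: 0.0312
```

```bash
python3 - <<'E'
from station import arm
from h import *
s=arm.get_state();print(s["eef_pos"],s["ee_rot"],s["force"],s["moment"],s["width"])
f=arm.grab_frame("side");cv2.imwrite("pics/s9.png",cv2.resize(f["pixels"][70:430,180:480],None,fx=1.6,fy=1.6))
plan(s,[.5457,.2695,.25],-.157+np.pi/2)
E
```

```text
[0.55337216 0.01673726 0.27136008] [-1.57636128 -0.0026942   1.41691225] [ 1.01267641 -0.03017205 -2.98338514] [ 0.04913739 -0.13072841 -0.00622889] 0.031249906641688103
total tool-axes dx,dy(down),dz: [0.2486 0.0214 0.0463] roll 0.0031
```

View pics/s9.png

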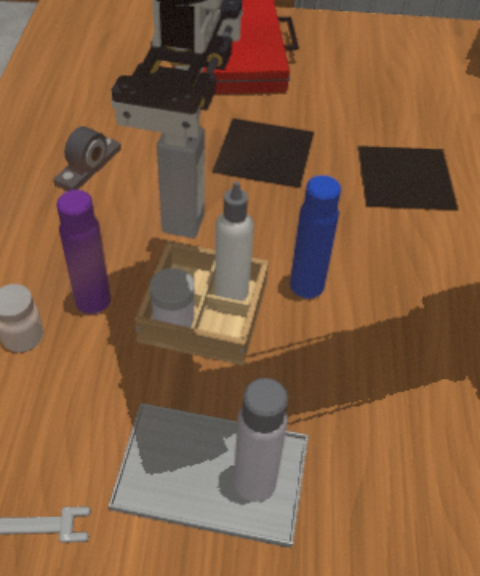

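Request:
move_arm(
  jaw=[1, 1, 1, 1, 1],
  offset=[
    [0.03, 0, 0.006],
    [0.045, 0, 0.008],
    [0.05, 0, 0.008],
    [0.05, 0, 0.008],
    [0.045, 0, 0.007],
  ],
  roll=[0, 0, 0, 0, 0],
)

```text
t: 14.75
eef_pos: [0.5481, 0.2409, 0.2662]
ee_rot: [-1.569, 0.001, 1.417]
force: [0.5, -0.2, -2.8]
width: 0.0316
```

Request:
move_arm(
  jaw=[1, 1, 1, 1],
  offset=[
    [0.028, 0.02, 0.005],
    [0, 0.04, 0],
    [0, 0.04, 0],
    [0, 0, 0],
  ],
  roll=[0, 0, 0, 0],
)

```text
t: 15.25
eef_pos: [0.5457, 0.2656, 0.1628]
ee_rot: [-1.564, 0.007, 1.416]
force: [-0.3, 0.1, -2.7]
width: 0.0313
```

```bash
python3 - <<'E'
from station import arm
from h import *
s=arm.get_state();print(s["eef_pos"],s["ee_rot"],s["force"],s["moment"],s["width"])
f=arm.grab_frame("side");cv2.imwrite("pics/s10.png",cv2.resize(f["pixels"][150:430,180:480],None,fx=1.6,fy=1.6))
plan(s,[.5457,.2695,.1476],-.157+np.pi/2)
E
```

```text
[0.54574411 0.26563374 0.16275304] [-1.5642288   0.00678267  1.41576112] [-0.29637358  0.08005205 -2.65787325] [-0.01142876 -0.09991612  0.01521053] 0.03131931851963382
total tool-axes dx,dy(down),dz: [0.0038 0.0152 0.0006] roll 0.002
```

View pics/s10.png

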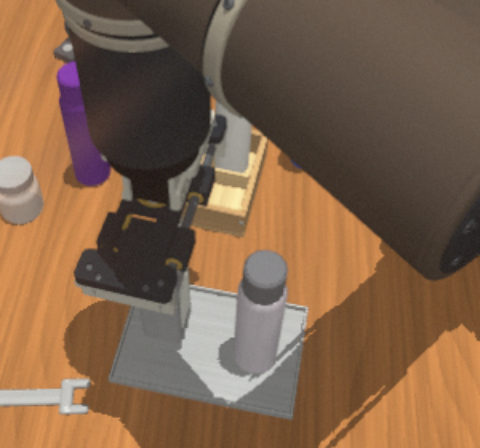

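Request:
move_arm(
  jaw=[1, 1, 1, 1, 1],
  offset=[
    [0, 0.009, 0],
    [0, 0, 0],
    [0, 0.002, 0],
    [0, 0.001, 0],
    [0, 0, 0],
  ],
  roll=[0, 0, 0, 0, 0],
)

```text
t: 15.92
eef_pos: [0.5485, 0.2678, 0.1557]
ee_rot: [-1.571, -0.0, 1.417]
force: [-0.7, -0.3, -2.8]
width: 0.0313
```

Request:
move_arm(
  jaw=[1, 1, 1],
  offset=[
    [0, 0.001, 0],
    [0, 0.001, 0],
    [0, 0, 0],
  ],
  roll=[0, 0, 0],
)

```text
t: 16.3
eef_pos: [0.5484, 0.2678, 0.1534]
ee_rot: [-1.571, 0.0, 1.417]
force: [0.7, 0.2, -3.6]
width: 0.0315
```

Request:
move_arm(
  jaw=[1, 1, 1, 1, 1],
  offset=[
    [0, 0.003, 0],
    [0, 0.001, 0],
    [0, 0.001, 0],
    [0, 0.001, 0],
    [0, 0, 0],
  ],
  roll=[0, 0, 0, 0, 0],
)

```text
t: 16.92
eef_pos: [0.5486, 0.2678, 0.1476]
ee_rot: [-1.571, -0.0, 1.417]
force: [-0.0, -0.6, -2.3]
width: 0.0316
```

Request:
move_arm(
  jaw=[1, 1, 0.8, 0.5, 0.3],
  offset=[
    [0, 0.001, 0],
    [0, 0, 0],
    [0, 0, 0],
    [0, 0, 0],
    [0, 0, 0],
  ],
  roll=[0, 0, 0, 0, 0],
)

```text
t: 17.55
eef_pos: [0.5485, 0.2679, 0.1464]
ee_rot: [-1.571, -0.0, 1.417]
force: [-0.0, -0.4, -1.0]
width: 0.0461
```

Request:
move_arm(
  jaw=[0, 0, 0, 0, 0],
  offset=[
    [0, 0, 0],
    [0, 0, 0],
    [0, -0.02, 0],
    [0, -0.045, 0],
    [0, -0.045, 0],
  ],
  roll=[0, 0, 0, 0, 0],
)

```text
t: 18.18
eef_pos: [0.5483, 0.2676, 0.2575]
ee_rot: [-1.57, 0.001, 1.417]
force: [0.9, 0.5, -0.8]
width: 0.087
```

```bash
python3 - <<'E'
from station import arm
from h import *
s=arm.get_state();print(s["eef_pos"],s["ee_rot"],s["force"],s["width"],s["q"])
f=arm.grab_frame("side");cv2.imwrite("pics/s11.png",f["pixels"])
planturn(s,[.563,.0745,.24],2.007,4)
E
```

```text
[0.5483066  0.26764571 0.25747886] [-1.57027843e+00  8.10537604e-04  1.41662994e+00] [ 0.94743937  0.471436   -0.7941029 ] 0.08704748801081878 [ 7.73928869e-01  2.35415437e-01 -9.01964854e-02  7.51608762e-05
 -1.24614363e+00 -2.49891580e+00]
[-0.047, 0.004, -0.011] -0.148
[-0.048, 0.004, -0.004] -0.148
[-0.048, 0.004, 0.003] -0.148
[-0.047, 0.004, 0.01] -0.148
```

View pics/s11.png

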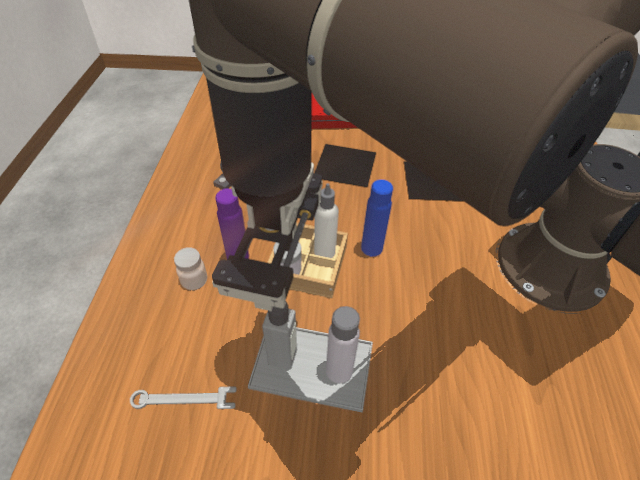

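Both containers stand upright on the tray: square can (280,340), spray can (342,350). Now to a point above the tin.

Request:
move_arm(
  jaw=[0, 0, 0, 0, 0],
  offset=[
    [-0.047, 0, -0.011],
    [-0.048, 0, -0.004],
    [-0.048, 0, 0.003],
    [-0.047, 0, 0.01],
    [0, 0, 0],
  ],
  roll=[-0.148, -0.148, -0.148, -0.148, 0],
)

```text
t: 18.85
eef_pos: [0.5634, 0.0731, 0.2566]
ee_rot: [-1.571, 0.0, 2.007]
force: [-0.2, 0.3, 0.3]
width: 0.0877
```

```bash
python3 - <<'E'
from station import arm
from h import *
s=arm.get_state();print(s["eef_pos"],s["ee_rot"],s["q"])
f=arm.grab_frame("wrist");cv2.imwrite("pics/w12.png",f["pixels"])
f=arm.grab_frame("top");cv2.imwrite("pics/t12.png",cv2.resize(f["pixels"][170:310,150:350],None,fx=3,fy=3))
plan(s,[.563,.0745,.056],2.007)
E
```

```text
[0.56337842 0.07310538 0.25659435] [-1.57077985e+00  1.43496261e-04  2.00734706e+00] [ 4.73524931e-01  1.64885137e-01 -1.82051649e-01  1.51834301e-04
 -1.22388132e+00 -1.60782215e+00]
total tool-axes dx,dy(down),dz: [ 1.400e-03  2.006e-01 -2.000e-04] roll 0.0003
```

View pics/w12.png

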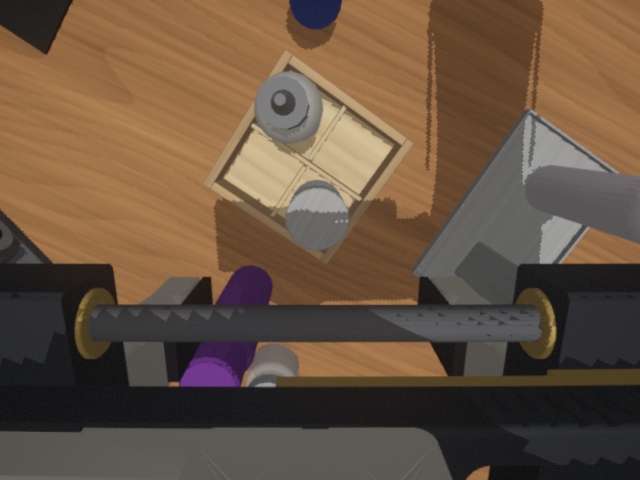

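View pics/t12.png

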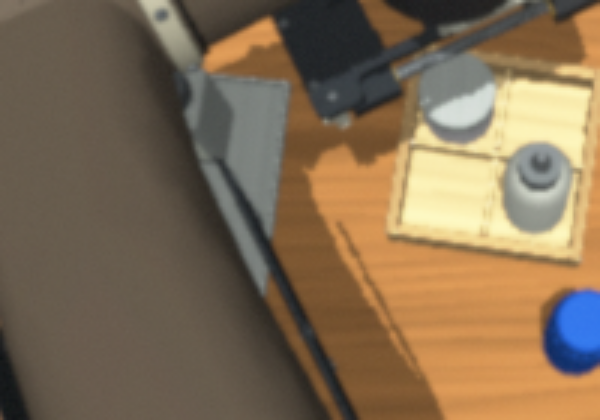

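Tin at (318,216), purple can at (230,330), oil bottle at (285,100). The wrist camera sits on the oil bottle's side and would come down close to its spout. I'll make a half turn so it is over the lower purple can side instead.

Request:
move_arm(
  jaw=[0, 0, 0, 0, 0],
  offset=[
    [0, 0, 0],
    [0, 0, 0],
    [0, 0, 0],
    [0, 0, 0],
    [0, 0, 0],
  ],
  roll=[-0.175, -0.175, -0.175, -0.175, -0.175],
)

```text
t: 19.58
eef_pos: [0.5635, 0.0772, 0.2564]
ee_rot: [-1.571, -0.0, 2.89]
force: [-0.1, -0.3, -0.1]
width: 0.0875
```

Request:
move_arm(
  jaw=[0, 0, 0, 0, 0],
  offset=[
    [0, 0, 0],
    [0, 0, 0],
    [0, 0, 0],
    [0, 0, 0],
    [0, 0, 0],
  ],
  roll=[-0.175, -0.175, -0.175, -0.175, -0.175],
)

```text
t: 20.2
eef_pos: [0.5635, 0.0772, 0.2563]
ee_rot: [-1.571, -0.0, -2.518]
force: [-0.4, -0.0, 0.0]
width: 0.0876
```

Request:
move_arm(
  jaw=[0, 0, 0, 0, 0],
  offset=[
    [0, 0, 0],
    [0, 0, 0],
    [0, 0, 0],
    [0, 0, 0],
    [0, 0, 0],
  ],
  roll=[-0.175, -0.175, -0.175, -0.175, -0.175],
)

```text
t: 20.82
eef_pos: [0.5635, 0.0772, 0.2563]
ee_rot: [-1.571, 0.0, -1.643]
force: [0.8, -1.0, -0.7]
width: 0.0873
```

Request:
move_arm(
  jaw=[0, 0, 0, 0],
  offset=[
    [0, 0, 0],
    [0, 0, 0],
    [0, 0, 0],
    [0, 0, 0],
  ],
  roll=[-0.175, -0.175, -0.167, 0],
)

```text
t: 21.32
eef_pos: [0.5635, 0.077, 0.2564]
ee_rot: [-1.571, 0.0, -1.133]
force: [-0.0, -0.5, 0.0]
width: 0.0873
```

```bash
python3 - <<'E'
from station import arm
from h import *
s=arm.get_state();print(s["eef_pos"],s["ee_rot"],s["q"])
f=arm.grab_frame("wrist");cv2.imwrite("pics/w13.png",f["pixels"])
plan(s,[.563,.0745,.058],2.007-np.pi)
E
```

```text
[0.56348321 0.07698209 0.25636155] [-1.57092764e+00  1.10443031e-04 -1.13325816e+00] [ 4.79690138e-01  1.66177058e-01 -1.80886167e-01 -1.23220129e-04
 -1.22385965e+00  1.52868626e+00]
total tool-axes dx,dy(down),dz: [ 0.002   0.1984 -0.0015] roll 0.0013
```

View pics/w13.png

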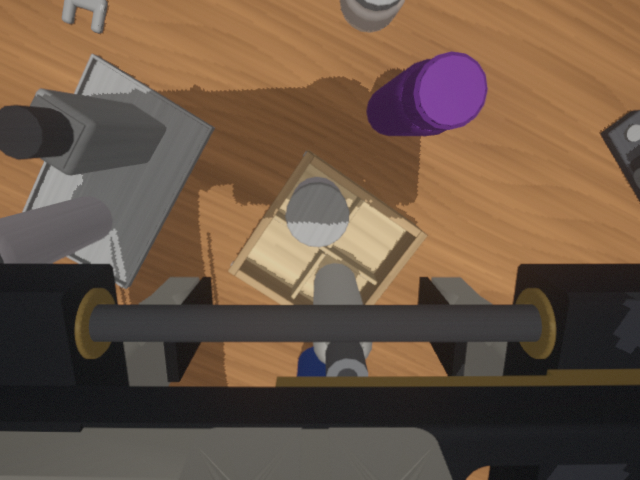

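```bash
python3 - <<'E'
from station import arm
from h import *
s=arm.get_state();f=arm.grab_frame("wrist")
p=px2w(f,[(318,212)],.083,s)[0];print(p)
s2=dict(s);s2["eef_pos"]=[.5634,.0731,.2566];s2["ee_rot"]=[-1.5708,0,2.00735]
p2=px2w(f,[(318,216)],.083,s2)[0];print(p2)
m=(p+p2)/2;plan(s,[*m[:2],.058],2.007-np.pi)
print(w2px(f,[[.503,.0815,.008]],s))
E
```

```text
[0.56737769 0.07653723 0.083     ]
[0.56264267 0.07481902 0.083     ]
total tool-axes dx,dy(down),dz: [0.0016 0.1984 0.0009] roll -0.0012
[[287.79179475 250.85077502]]
```

Request:
move_arm(
  jaw=[0, 0, 0, 0, 0],
  offset=[
    [0.002, 0.03, 0.001],
    [0, 0.035, 0],
    [0, 0.035, 0],
    [0, 0.025, 0],
    [0, 0, 0],
  ],
  roll=[0, 0, 0, 0, 0],
)

```text
t: 22.05
eef_pos: [0.564, 0.0741, 0.1298]
ee_rot: [-1.575, 0.0, -1.135]
force: [0.2, 0.5, -0.3]
width: 0.088
```

```bash
python3 - <<'E'
from station import arm
from h import *
s=arm.get_state();print(s["eef_pos"],s["force"])
f=arm.grab_frame("side");cv2.imwrite("pics/s14.png",cv2.resize(f["pixels"][100:400,180:480],None,fx=1.9,fy=1.9))
E
```

```text
[0.56403052 0.07413764 0.12976105] [ 0.15810927  0.4555857  -0.33847668]
```

View pics/s14.png

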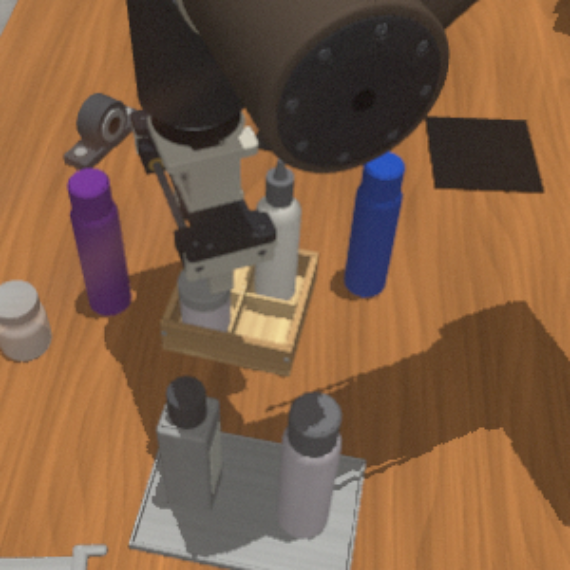

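```bash
python3 - <<'E'
from station import arm
from h import *
a=arm.grab_frame("side");b=arm.grab_frame("top")
cv2.imwrite("pics/st15.png",cv2.resize(np.vstack([a["pixels"],b["pixels"]]),None,fx=.62,fy=.62))
E
```

```text
(no output)
```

View pics/st15.png

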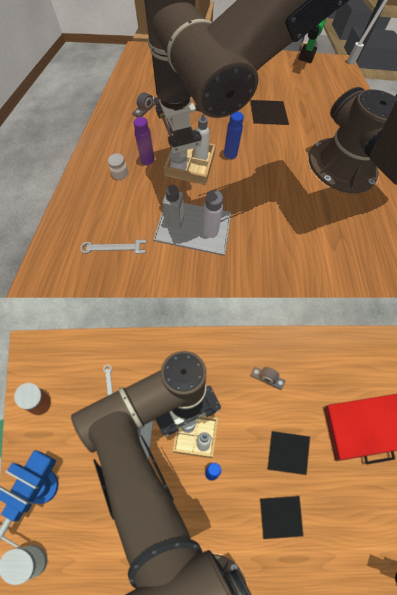

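```bash
python3 - <<'E'
from station import arm
from h import *
a=arm.grab_frame("side");b=arm.grab_frame("top")
for z in (.35,.4,.45,.5,.55,.6): print(z,px2w(a,[(368,142),(355,182)],z)[:,:2].round(3).tolist(),px2w(b,[(129,205)],z)[0,:2].round(3))
E
```

```text
0.35 [[0.434, 0.082], [0.45, 0.172]] [0.502 0.356]
0.4 [[0.438, 0.149], [0.453, 0.228]] [0.491 0.341]
0.45 [[0.443, 0.216], [0.455, 0.283]] [0.48  0.326]
0.5 [[0.447, 0.283], [0.457, 0.339]] [0.47  0.311]
0.55 [[0.451, 0.35], [0.46, 0.395]] [0.459 0.296]
0.6 [[0.456, 0.416], [0.462, 0.451]] [0.449 0.28 ]
```

The wrist housing is at about z = 0.5 m, well clear of everything. I'll carry on down to the tin.

Request:
move_arm(
  jaw=[0, 0, 0, 0, 0],
  offset=[
    [0, 0.02, 0],
    [0, 0.025, 0],
    [0, 0.02, 0],
    [0, 0.01, 0],
    [0, 0, 0],
  ],
  roll=[0, 0, 0, 0, 0],
)

```text
t: 22.92
eef_pos: [0.5653, 0.0744, 0.0567]
ee_rot: [-1.571, -0.0, -1.133]
force: [0.2, -0.3, 0.5]
width: 0.0878
```

```bash
python3 - <<'E'
from station import arm
from h import *
s=arm.get_state();print(s["eef_pos"],s["force"],s["ee_rot"])
f=arm.grab_frame("side");cv2.imwrite("pics/s16.png",cv2.resize(f["pixels"][100:400,180:480],None,fx=1.9,fy=1.9))
f=arm.grab_frame("wrist");cv2.imwrite("pics/w16.png",f["pixels"])
E
```

```text
[0.56531506 0.07442775 0.05667832] [ 0.17812112 -0.25161108  0.46601012] [-1.57101006e+00 -7.32488773e-05 -1.13270973e+00]
```

View pics/s16.png

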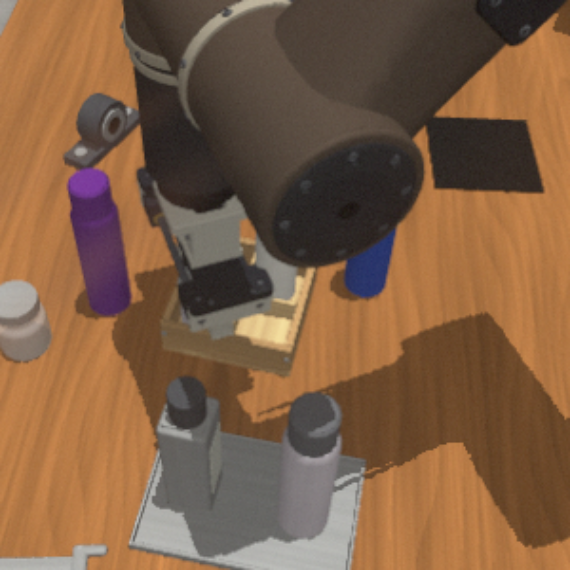

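View pics/w16.png

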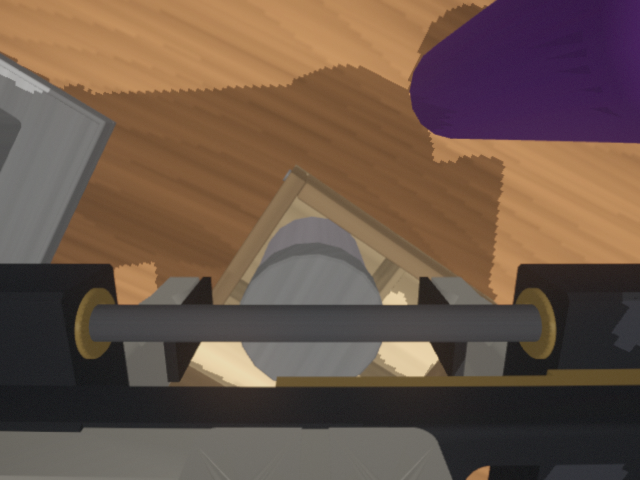

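The tin's lid is centred between the jaws at column 312, and nothing is touching. Closing.

Request:
move_arm(
  jaw=[0.2, 0.4, 0.6, 1, 1],
  offset=[
    [0, 0, 0],
    [0, 0, 0],
    [0, 0, 0],
    [0, 0, 0],
    [0, 0, 0],
  ],
  roll=[0, 0, 0, 0, 0],
)

```text
t: 23.65
eef_pos: [0.5653, 0.0746, 0.0567]
ee_rot: [-1.571, 0.0, -1.133]
force: [-1.3, 1.6, 1.2]
width: 0.0534
```

Request:
move_arm(
  jaw=[1, 1, 1, 1, 1],
  offset=[
    [0, 0, 0],
    [0, 0, 0],
    [0, -0.01, 0],
    [0, -0.02, 0],
    [0, -0.03, 0],
  ],
  roll=[0, 0, 0, 0, 0],
)

```text
t: 24.28
eef_pos: [0.5643, 0.0739, 0.1165]
ee_rot: [-1.574, 0.0, -1.133]
force: [1.7, 0.2, -1.8]
width: 0.0541
```

Request:
move_arm(
  jaw=[1, 1, 1, 1, 1],
  offset=[
    [0, -0.05, 0],
    [0, -0.05, 0],
    [0, -0.05, 0],
    [0, -0.03, 0],
    [0, 0, 0],
  ],
  roll=[0, 0, 0, 0, 0],
)

```text
t: 24.9
eef_pos: [0.566, 0.0745, 0.2996]
ee_rot: [-1.566, -0.0, -1.133]
force: [-0.1, -0.9, -4.0]
width: 0.0539
```

```bash
python3 - <<'E'
from station import arm
from h import *
s=arm.get_state();print(s["eef_pos"],s["ee_rot"],s["force"],s["moment"],s["width"])
f=arm.grab_frame("side");cv2.imwrite("pics/s17.png",f["pixels"])
planturn(s,[.463,-.28,.29],s["ee_rot"][2]-.5,8)
for n in ["top","side"]:
    f=arm.grab_frame(n)
    print([(np.round(d["position"],3).tolist(),round(d["p"],2)) for d in arm.landmark_of(f,"mat")])
E
```

```text
[0.56603616 0.07449184 0.2995933 ] [-1.56599075e+00 -2.98816282e-04 -1.13268076e+00] [-0.11855562 -0.90825705 -4.0466805 ] [-0.05570973 -0.00580586 -0.0263001 ] 0.053937081860617284
[0.035, 0.001, -0.03] 0.062
[0.036, 0.001, -0.028] 0.062
[0.038, 0.001, -0.026] 0.062
[0.04, 0.001, -0.023] 0.062
[0.041, 0.001, -0.021] 0.062
[0.042, 0.001, -0.018] 0.062
[0.043, 0.001, -0.016] 0.062
[0.044, 0.001, -0.013] 0.062
[([0.461, -0.282, 0.003], 0.74), ([0.239, -0.244, -0.001], 0.72)]
[([0.462, -0.279, 0.002], 0.87), ([0.236, -0.244, -0.002], 0.57)]
```

View pics/s17.png

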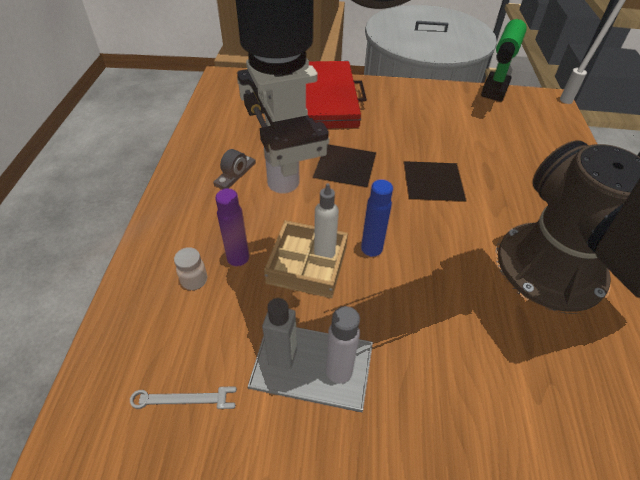

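The tin is lifted clear at (283,175), with the two containers still on the tray and the oil bottle in place. Now over to the far mat at about (0.462, -0.28).

Request:
move_arm(
  jaw=[1, 1, 1, 1, 1],
  offset=[
    [0.035, 0, -0.03],
    [0.036, 0, -0.028],
    [0.038, 0, -0.026],
    [0.04, 0, -0.023],
    [0.041, 0, -0.021],
  ],
  roll=[0.062, 0.062, 0.062, 0.062, 0.062],
)

```text
t: 25.78
eef_pos: [0.501, -0.148, 0.2956]
ee_rot: [-1.573, 0.0, -1.444]
force: [0.0, -0.4, -3.3]
width: 0.0541
```

Request:
move_arm(
  jaw=[1, 1, 1, 1, 1],
  offset=[
    [0.042, 0, -0.018],
    [0.043, 0, -0.016],
    [0.044, 0, -0.013],
    [0, 0.05, 0],
    [0, 0.05, 0],
  ],
  roll=[0.062, 0.062, 0.062, 0, 0],
)

```text
t: 26.4
eef_pos: [0.4628, -0.2793, 0.1947]
ee_rot: [-1.571, 0.0, -1.63]
force: [0.4, -0.2, -2.4]
width: 0.0536
```

Request:
move_arm(
  jaw=[1, 1, 1, 1, 1],
  offset=[
    [0, 0.05, 0],
    [0, 0.04, 0],
    [0, 0.02, 0],
    [0, 0.01, 0],
    [0, 0, 0],
  ],
  roll=[0, 0, 0, 0, 0],
)

```text
t: 27.02
eef_pos: [0.4632, -0.2786, 0.0759]
ee_rot: [-1.572, 0.0, -1.628]
force: [1.1, 0.2, -2.1]
width: 0.0539
```

```bash
python3 - <<'E'
from station import arm
from h import *
s=arm.get_state();print(s["eef_pos"],s["ee_rot"],s["force"],s["moment"],s["width"])
f=arm.grab_frame("top");cv2.imwrite("pics/t18.png",f["pixels"])
plan(s,[.462,-.28,.053],s["ee_rot"][2])
E
```

```text
[ 0.46317994 -0.2785964   0.07594757] [-1.57246350e+00  1.13705118e-04 -1.62849672e+00] [ 1.05605165  0.22853192 -2.07263127] [ 0.03355806 -0.0353617  -0.01054856] 0.05389849621849756
total tool-axes dx,dy(down),dz: [ 0.0015  0.0229 -0.0011] roll -0.0
```

View pics/t18.png

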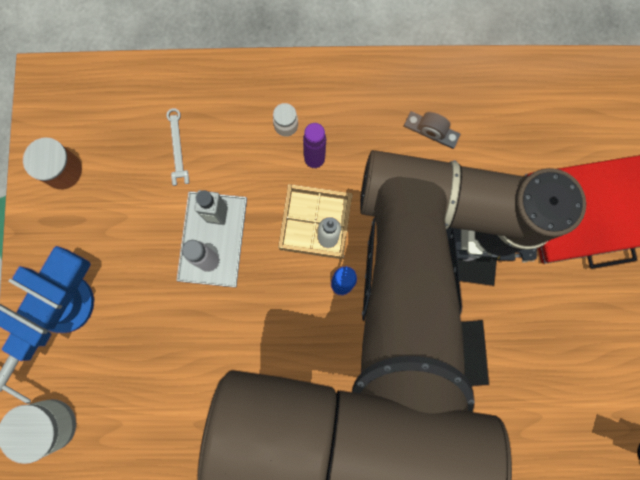

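Request:
move_arm(
  jaw=[1, 1, 1, 1, 1],
  offset=[
    [0, 0.01, 0],
    [0, 0.006, 0],
    [0, 0, 0],
    [0, 0.002, 0],
    [0, 0, 0],
  ],
  roll=[0, 0, 0, 0, 0],
)

```text
t: 27.7
eef_pos: [0.4636, -0.2786, 0.0586]
ee_rot: [-1.571, -0.0, -1.629]
force: [-0.0, -1.3, -2.2]
width: 0.0536
```

Request:
move_arm(
  jaw=[1, 1, 1],
  offset=[
    [0, 0.001, 0],
    [0, 0, 0],
    [0, 0, 0],
  ],
  roll=[0, 0, 0],
)

```text
t: 28.08
eef_pos: [0.4636, -0.2786, 0.0576]
ee_rot: [-1.571, -0.0, -1.629]
force: [-0.0, -0.5, -1.7]
width: 0.0537
```

Request:
move_arm(
  jaw=[1, 1, 1, 1, 1],
  offset=[
    [0, 0.002, 0],
    [0, 0.001, 0],
    [0, 0.001, 0],
    [0, 0.001, 0],
    [0, 0, 0],
  ],
  roll=[0, 0, 0, 0, 0],
)

```text
t: 28.7
eef_pos: [0.4637, -0.2786, 0.0527]
ee_rot: [-1.571, -0.0, -1.629]
force: [-0.1, 0.6, 0.3]
width: 0.0537
```

Touchdown. Releasing.

Request:
move_arm(
  jaw=[0.8, 0.5, 0.3, 0, 0],
  offset=[
    [0, 0, 0],
    [0, 0, 0],
    [0, 0, 0],
    [0, 0, 0],
    [0, 0, 0],
  ],
  roll=[0, 0, 0, 0, 0],
)

```text
t: 29.32
eef_pos: [0.4637, -0.2787, 0.0526]
ee_rot: [-1.571, -0.0, -1.629]
force: [0.4, 0.6, -0.2]
width: 0.076
```

Request:
move_arm(
  jaw=[0, 0, 0, 0, 0],
  offset=[
    [0, -0.02, 0],
    [0, -0.05, 0],
    [0, -0.06, 0],
    [0, -0.06, 0],
    [0, -0.03, 0],
  ],
  roll=[0, 0, 0, 0, 0],
)

```text
t: 29.95
eef_pos: [0.4645, -0.2791, 0.2766]
ee_rot: [-1.566, -0.001, -1.628]
force: [0.7, 0.3, 0.1]
width: 0.0876
```

```bash
python3 - <<'E'
from station import arm
from h import *
s=arm.get_state();print(s["eef_pos"],s["ee_rot"],s["force"],s["width"],s["q"])
f=arm.grab_frame("wrist");cv2.imwrite("pics/w19.png",f["pixels"])
f=arm.grab_frame("side");cv2.imwrite("pics/s19.png",f["pixels"])
print(arm.landmark_of(f,"tin"))
for y in (1.4166-np.pi,): planturn(s,[.5485,.2678,.27],y,12)
E
```

```text
[ 0.46445968 -0.27909092  0.27656205] [-1.56581555e+00 -1.34209998e-03 -1.62839886e+00] [0.65652715 0.33589904 0.09516203] 0.08756291631063456 [-1.78724822e-01  1.05863947e-01 -2.06739970e-01  7.68926330e-04
 -1.25308605e+00  1.69168362e+00]
[{'position': [0.4616, -0.2795, 0.0046], 'p': 0.67}]
[-0.046, 0.001, 0.004] 0.008
[-0.046, 0.001, 0.004] 0.008
[-0.046, 0.001, 0.004] 0.008
[-0.046, 0.001, 0.003] 0.008
[-0.046, 0.001, 0.003] 0.008
[-0.046, 0.001, 0.003] 0.008
[-0.046, 0.001, 0.002] 0.008
[-0.046, 0.001, 0.002] 0.008
[-0.046, 0.001, 0.001] 0.008
[-0.046, 0.001, 0.001] 0.008
[-0.046, 0.001, 0.001] 0.008
[-0.046, 0.001, 0.0] 0.008
```

View pics/s19.png

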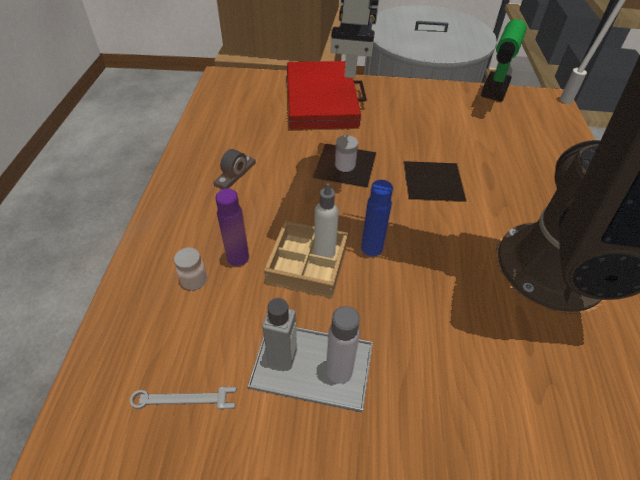

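View pics/w19.png

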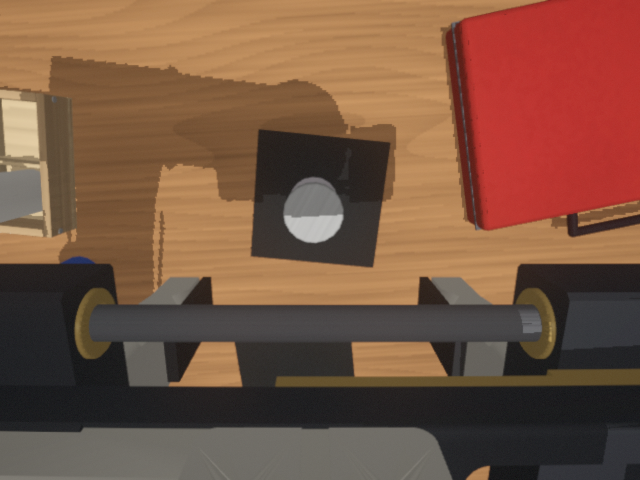

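The tin stands on the far mat at (346,155), upright. Next I go back for the square can.

Request:
move_arm(
  jaw=[0, 0, 0, 0, 0],
  offset=[
    [-0.046, 0, 0.004],
    [-0.046, 0, 0.004],
    [-0.046, 0, 0.004],
    [-0.046, 0, 0.003],
    [-0.046, 0, 0.003],
  ],
  roll=[0.008, 0.008, 0.008, 0.008, 0.008],
)

```text
t: 30.72
eef_pos: [0.4978, -0.0492, 0.2713]
ee_rot: [-1.573, -0.0, -1.669]
force: [0.3, 0.7, 0.5]
width: 0.0879
```

Request:
move_arm(
  jaw=[0, 0, 0, 0, 0],
  offset=[
    [-0.046, 0, 0.003],
    [-0.046, 0, 0.002],
    [-0.046, 0, 0.002],
    [-0.046, 0, 0.001],
    [-0.046, 0, 0.001],
  ],
  roll=[0.008, 0.008, 0.008, 0.008, 0.008],
)

```text
t: 31.35
eef_pos: [0.533, 0.1783, 0.2712]
ee_rot: [-1.572, -0.001, -1.709]
force: [0.2, -0.5, -0.4]
width: 0.0878
```

Request:
move_arm(
  jaw=[0, 0, 0, 0],
  offset=[
    [-0.046, 0, 0.001],
    [-0.046, 0, 0],
    [0, 0, 0],
    [0, 0, 0],
  ],
  roll=[0.008, 0.008, 0, 0],
)

```text
t: 31.85
eef_pos: [0.547, 0.2676, 0.2711]
ee_rot: [-1.572, -0.002, -1.724]
force: [-0.5, -0.4, 0.2]
width: 0.0874
```

```bash
python3 - <<'E'
from station import arm
from h import *
s=arm.get_state();print(s["eef_pos"],s["ee_rot"],s["force"],s["width"],s["q"])
f=arm.grab_frame("wrist");cv2.imwrite("pics/w20.png",f["pixels"])
plan(s,[.5485,.2678,.1465],1.4166-np.pi)
E
```

```text
[0.54697037 0.26763588 0.27109127] [-1.5724781  -0.00183201 -1.72410464] [-0.47082136 -0.35004416  0.22285869] 0.08744752516459149 [ 7.75322506e-01  2.27418922e-01 -6.97095672e-02 -2.60754431e-04
 -1.27614219e+00  6.42240002e-01]
total tool-axes dx,dy(down),dz: [-0.0004  0.1246  0.0015] roll 0.0009
```

View pics/w20.png

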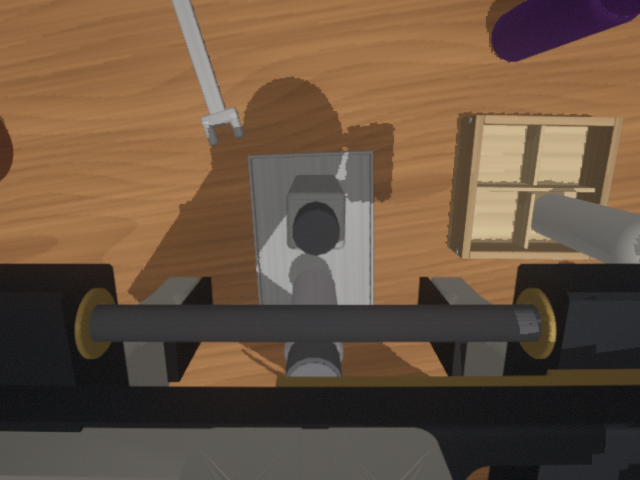

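Square can cap (316,228) is centred in jaw x. Descending.

Request:
move_arm(
  jaw=[0, 0, 0, 0, 0],
  offset=[
    [0, 0.03, 0.001],
    [0, 0.04, 0],
    [0, 0.03, 0],
    [0, 0.018, 0],
    [0, 0, 0],
  ],
  roll=[0, 0, 0, 0, 0],
)

```text
t: 32.52
eef_pos: [0.5477, 0.2661, 0.1533]
ee_rot: [-1.573, -0.002, -1.726]
force: [0.2, 0.2, -0.4]
width: 0.0877
```

```bash
python3 - <<'E'
from station import arm
from h import *
s=arm.get_state();print(s["force"]);plan(s,[.5485,.2678,.1465],1.4166-np.pi)
E
```

```text
[ 0.24896038  0.15402395 -0.36021856]
total tool-axes dx,dy(down),dz: [-0.0018  0.0068  0.0005] roll -0.0009
```

Request:
move_arm(
  jaw=[0, 0, 0.3, 0.5, 0.7],
  offset=[
    [-0.001, 0.005, 0],
    [0, 0, 0],
    [0, 0, 0],
    [0, 0, 0],
    [0, 0, 0],
  ],
  roll=[0, 0, 0, 0, 0],
)

```text
t: 33.15
eef_pos: [0.5487, 0.2688, 0.1498]
ee_rot: [-1.571, 0.0, -1.725]
force: [0.3, 0.5, 0.1]
width: 0.0632
```

Request:
move_arm(
  jaw=[0.8, 1, 1, 1, 1],
  offset=[
    [0, 0, 0],
    [0, 0, 0],
    [0, 0, 0],
    [0, 0, 0],
    [0, 0, 0],
  ],
  roll=[0, 0, 0, 0, 0],
)

```text
t: 33.78
eef_pos: [0.5486, 0.2685, 0.1496]
ee_rot: [-1.571, -0.0, -1.725]
force: [0.4, -0.9, 0.7]
width: 0.0317
```

Request:
move_arm(
  jaw=[1, 1, 1, 1, 1],
  offset=[
    [0, -0.015, 0],
    [0, -0.035, 0],
    [0, -0.035, 0],
    [0, -0.035, 0],
    [0, 0, 0],
  ],
  roll=[0, 0, 0, 0, 0],
)

```text
t: 34.4
eef_pos: [0.55, 0.2697, 0.2738]
ee_rot: [-1.566, 0.005, -1.724]
force: [0.1, 1.2, -2.9]
width: 0.0315
```

```bash
python3 - <<'E'
from station import arm
from h import *
s=arm.get_state();print(s["eef_pos"],s["ee_rot"],s["force"],s["moment"],s["width"])
f=arm.grab_frame("wrist");cv2.imwrite("pics/w21.png",f["pixels"])
f=arm.grab_frame("side");cv2.imwrite("pics/s21.png",f["pixels"])
plan(s,[.5519,.0161,.27],1.4166-np.pi)
E
```

```text
[0.54998098 0.26970464 0.27376065] [-1.56625637  0.00487958 -1.72427214] [ 0.07292149  1.17675624 -2.90072065] [ 0.02693903  0.0606076  -0.01351641] 0.0314543011603671
total tool-axes dx,dy(down),dz: [0.2503 0.0038 0.0407] roll 0.0007
```

View pics/s21.png

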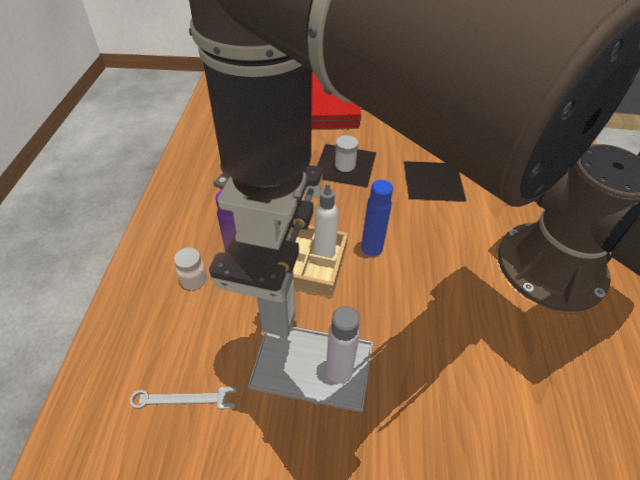

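View pics/w21.png

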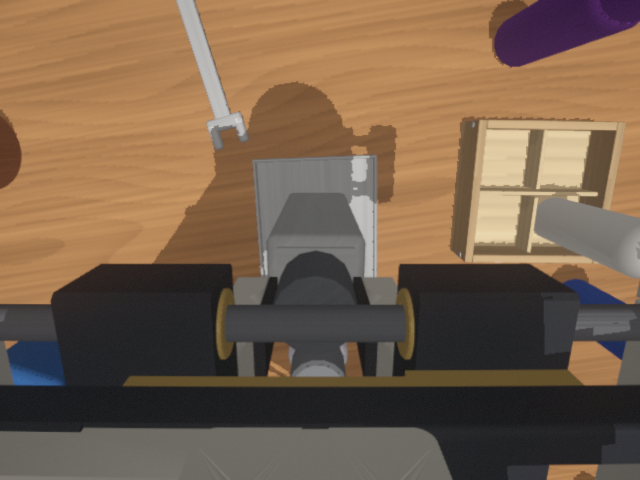

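Request:
move_arm(
  jaw=[1, 1, 1, 1, 1],
  offset=[
    [0.03, 0, 0.006],
    [0.045, 0, 0.008],
    [0.05, 0, 0.008],
    [0.05, 0, 0.008],
    [0.045, 0, 0.007],
  ],
  roll=[0, 0, 0, 0, 0],
)

```text
t: 35.12
eef_pos: [0.5505, 0.0439, 0.2682]
ee_rot: [-1.573, -0.001, -1.725]
force: [0.5, 0.3, -3.2]
width: 0.0313
```

Request:
move_arm(
  jaw=[1, 1, 1, 1, 1],
  offset=[
    [0.029, 0, 0.005],
    [0, 0.03, 0],
    [0, 0.01, 0],
    [0, 0, 0],
    [0, 0, 0],
  ],
  roll=[0, 0, 0, 0, 0],
)

```text
t: 35.75
eef_pos: [0.5525, 0.0167, 0.2302]
ee_rot: [-1.57, 0.0, -1.724]
force: [-0.0, 0.8, -2.4]
width: 0.0314
```

```bash
python3 - <<'E'
from station import arm
from h import *
s=arm.get_state();print(s["eef_pos"],s["ee_rot"],s["force"],s["moment"],s["width"])
f=arm.grab_frame("side");cv2.imwrite("pics/s22.png",cv2.resize(f["pixels"][100:340,180:480],None,fx=2,fy=2))
f=arm.grab_frame("top");cv2.imwrite("pics/t22.png",cv2.resize(f["pixels"][160:300,240:400],None,fx=4,fy=4))
plan(s,[.5519,.0161,.1546],1.4166-np.pi)
E
```

```text
[0.55252225 0.01671969 0.23022344] [-1.57001624e+00  3.80621248e-05 -1.72366978e+00] [-0.02667156  0.75841344 -2.44961939] [ 0.00295119 -0.04054045 -0.00129296] 0.031414145219605304
total tool-axes dx,dy(down),dz: [ 0.0007  0.0756 -0.0005] roll 0.0013
```

View pics/s22.png

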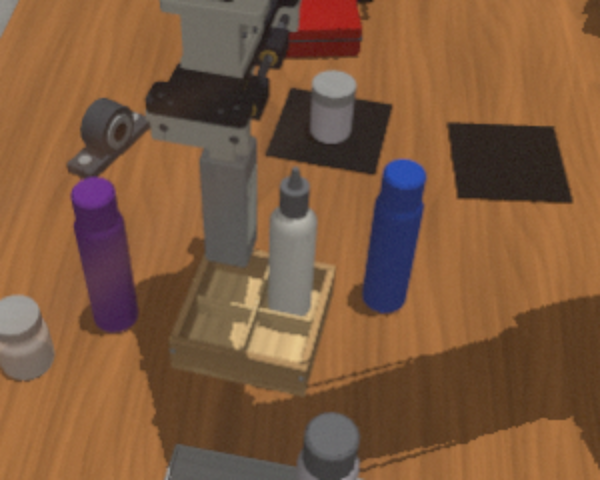

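View pics/t22.png

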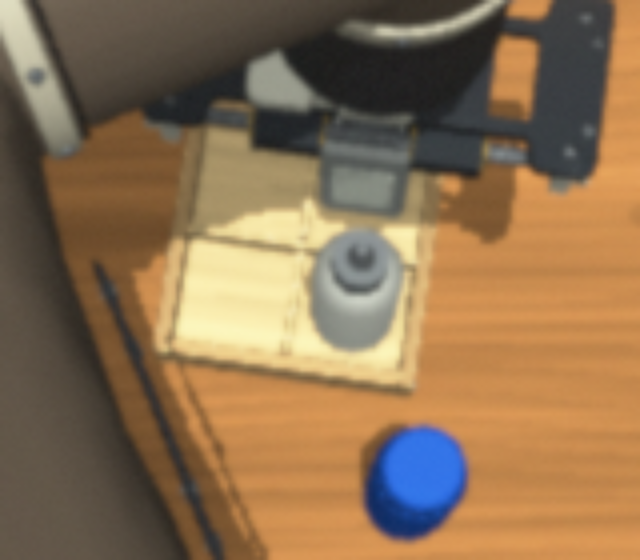

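The can is lined up with its compartment, at the same TCP position as at pick-up. Lowering.

Request:
move_arm(
  jaw=[1, 1, 1, 1, 1],
  offset=[
    [0, 0.015, 0],
    [0, 0.015, 0],
    [0, 0.01, 0],
    [0, 0.01, 0],
    [0, 0, 0],
  ],
  roll=[0, 0, 0, 0, 0],
)

```text
t: 36.48
eef_pos: [0.5515, 0.0161, 0.1785]
ee_rot: [-1.572, -0.001, -1.725]
force: [0.0, -0.1, -2.0]
width: 0.0315
```

Request:
move_arm(
  jaw=[1, 1, 1, 1, 1],
  offset=[
    [0, 0.008, 0],
    [0, 0.007, 0],
    [0, 0.003, 0],
    [0, 0, 0],
    [0, 0, 0],
  ],
  roll=[0, 0, 0, 0, 0],
)

```text
t: 37.1
eef_pos: [0.5522, 0.0163, 0.1618]
ee_rot: [-1.57, 0.0, -1.725]
force: [-0.6, -0.2, -3.8]
width: 0.0314
```

Request:
move_arm(
  jaw=[1, 1, 1, 1, 1],
  offset=[
    [0, 0.003, 0],
    [0, 0.002, 0],
    [0, 0.001, 0],
    [0, 0, 0],
    [0, 0, 0],
  ],
  roll=[0, 0, 0, 0, 0],
)

```text
t: 37.72
eef_pos: [0.5521, 0.0162, 0.1556]
ee_rot: [-1.571, 0.0, -1.724]
force: [0.3, 0.3, -2.5]
width: 0.0315
```

Request:
move_arm(
  jaw=[1, 1, 1, 1],
  offset=[
    [0, 0.001, 0],
    [0, 0, 0],
    [0, 0, 0],
    [0, 0, 0],
  ],
  roll=[0, 0, 0, 0],
)

```text
t: 38.22
eef_pos: [0.552, 0.0162, 0.1546]
ee_rot: [-1.571, 0.0, -1.725]
force: [0.4, 0.2, -3.3]
width: 0.0314
```

Request:
move_arm(
  jaw=[1, 1, 1, 1],
  offset=[
    [0, 0.001, 0],
    [0, 0, 0],
    [0, 0.001, 0],
    [0, 0, 0],
  ],
  roll=[0, 0, 0, 0],
)

```text
t: 38.72
eef_pos: [0.5531, 0.0161, 0.1544]
ee_rot: [-1.568, 0.0, -1.724]
force: [-1.6, -1.3, 11.1]
width: 0.0314
```

Contact at 11 N, so it is on the floor. Releasing and rising.

Request:
move_arm(
  jaw=[0.9, 0.8, 0.5, 0.3, 0],
  offset=[
    [0, -0.001, 0],
    [0, 0, 0],
    [0, 0, 0],
    [0, 0, 0],
    [0, 0, 0],
  ],
  roll=[0, 0, 0, 0, 0],
)

```text
t: 39.35
eef_pos: [0.5519, 0.0163, 0.1533]
ee_rot: [-1.571, -0.0, -1.725]
force: [0.9, 0.3, 0.1]
width: 0.0561
```

Request:
move_arm(
  jaw=[0, 0, 0, 0, 0],
  offset=[
    [0, 0, 0],
    [0, -0.02, 0],
    [0, -0.04, 0],
    [0, -0.05, 0],
    [0, 0, 0],
  ],
  roll=[0, 0, 0, 0, 0],
)

```text
t: 39.98
eef_pos: [0.5542, 0.0166, 0.2679]
ee_rot: [-1.564, 0.003, -1.724]
force: [-0.2, -0.2, -0.3]
width: 0.0877
```

```bash
python3 - <<'E'
from station import arm
from h import *
s=arm.get_state();print(s["eef_pos"],s["ee_rot"],s["force"],s["width"],s["q"])
f=arm.grab_frame("wrist");cv2.imwrite("pics/w23.png",f["pixels"])
f=arm.grab_frame("side");cv2.imwrite("pics/s23.png",f["pixels"])
planturn(s,[.4474,.2811,.27],-.158,9)
E
```

```text
[0.55419023 0.01660902 0.26793917] [-1.56359293  0.00285857 -1.7241289 ] [-0.17787889 -0.24114399 -0.31087123] 0.08772069357016102 [ 0.38409147  0.13043648 -0.19803924  0.00130507 -1.23466958  1.03293625]
[-0.027, -0.0, -0.016] -0.174
[-0.03, -0.0, -0.011] -0.174
[-0.031, -0.0, -0.006] -0.174
[-0.032, -0.0, -0.0] -0.174
[-0.031, -0.0, 0.005] -0.174
[-0.03, -0.0, 0.01] -0.174
[-0.028, -0.0, 0.015] -0.174
[-0.025, -0.0, 0.02] -0.174
[-0.021, -0.0, 0.024] -0.174
```

View pics/w23.png

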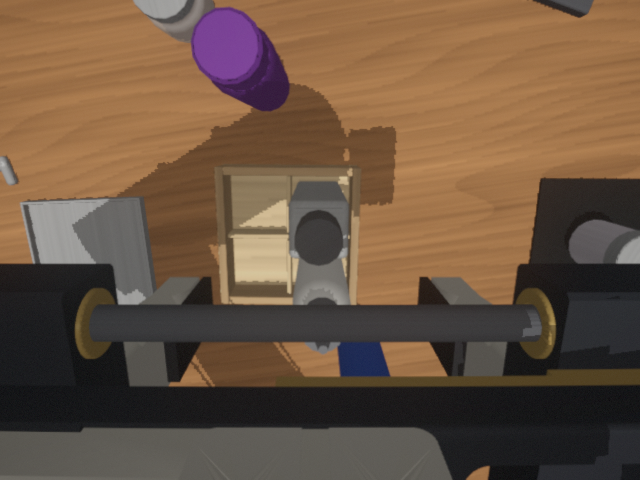

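View pics/s23.png

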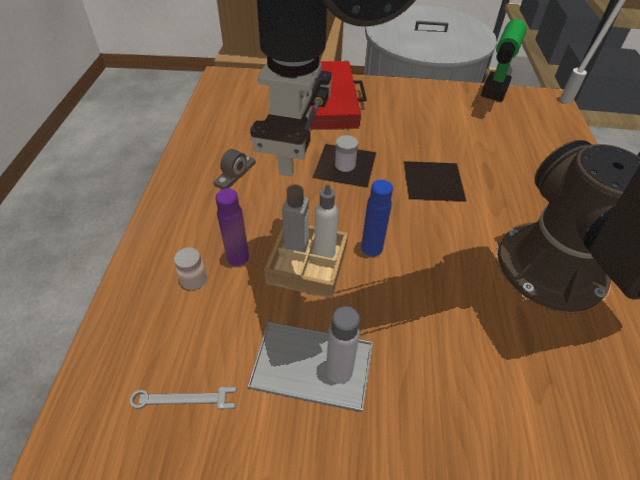

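The square can is back in its compartment, upright at (296,220). Next the spray can, with the wrist turned as it was at pick-up to stay inside the joint range.

```bash
python3 - <<'E'
from station import arm
from h import *
planturn(arm.get_state(),[.4474,.2811,.268],2.983,10)
E
```

```text
[-0.025, -0.0, -0.014] 0.158
[-0.022, -0.0, -0.018] 0.158
[-0.019, -0.0, -0.021] 0.158
[-0.015, -0.0, -0.024] 0.158
[-0.011, -0.0, -0.026] 0.158
[-0.007, -0.0, -0.028] 0.158
[-0.003, -0.0, -0.028] 0.158
[0.002, -0.0, -0.028] 0.158
[0.006, -0.0, -0.028] 0.158
[0.01, -0.0, -0.026] 0.158
```

Request:
move_arm(
  jaw=[0, 0, 0, 0, 0],
  offset=[
    [-0.025, 0, -0.014],
    [-0.022, 0, -0.018],
    [-0.019, 0, -0.021],
    [-0.015, 0, -0.024],
    [-0.011, 0, -0.026],
  ],
  roll=[0.158, 0.158, 0.158, 0.158, 0.158],
)

```text
t: 40.7
eef_pos: [0.4993, 0.1489, 0.262]
ee_rot: [-1.571, -0.002, -2.52]
force: [0.7, 0.5, 0.4]
width: 0.0877
```

Request:
move_arm(
  jaw=[0, 0, 0, 0, 0],
  offset=[
    [-0.007, 0, -0.028],
    [-0.003, 0, -0.028],
    [0.002, 0, -0.028],
    [0.006, 0, -0.028],
    [0.01, 0, -0.026],
  ],
  roll=[0.158, 0.158, 0.158, 0.158, 0.158],
)

```text
t: 41.32
eef_pos: [0.4481, 0.2807, 0.262]
ee_rot: [-1.569, -0.001, 2.973]
force: [0.2, 0.3, 0.1]
width: 0.0875
```

Request:
move_arm(
  jaw=[0, 0],
  offset=[
    [0, 0, 0],
    [0, 0, 0],
  ],
  roll=[0, 0],
)

```text
t: 41.58
eef_pos: [0.4487, 0.2798, 0.2626]
ee_rot: [-1.569, -0.001, 2.981]
force: [-0.2, 0.4, -0.0]
width: 0.0874
```

```bash
python3 - <<'E'
from station import arm
from h import *
s=arm.get_state();print(s["eef_pos"],s["ee_rot"],s["force"],s["width"],s["q"])
f=arm.grab_frame("wrist");cv2.imwrite("pics/w24.png",f["pixels"])
plan(s,[.4474,.2811,.160],2.983)
E
```

```text
[0.44869741 0.27984719 0.26256938] [-1.56916747e+00 -9.95456504e-04  2.98091480e+00] [-0.21873851  0.39591399 -0.04029765] 0.08737941671720305 [ 9.28719156e-01  9.54830472e-02 -2.50061278e-01 -1.36082666e-04
 -1.22715665e+00 -1.08935022e+00]
total tool-axes dx,dy(down),dz: [ 0.0015  0.1026 -0.001 ] roll -0.0021
```

View pics/w24.png

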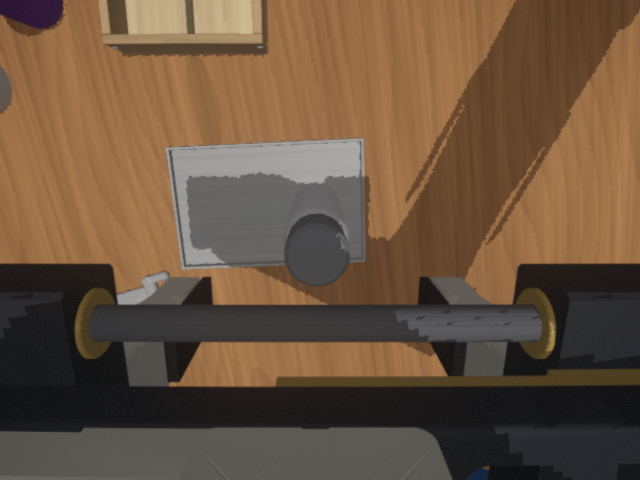

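The spray cap (316,250) is centred between the jaws. Descending.

Request:
move_arm(
  jaw=[0, 0, 0, 0, 0],
  offset=[
    [0.001, 0.025, -0.001],
    [0, 0.035, 0],
    [0, 0.025, 0],
    [0, 0.015, 0],
    [0, 0, 0],
  ],
  roll=[0, 0, 0, 0, 0],
)

```text
t: 42.25
eef_pos: [0.4481, 0.2807, 0.1628]
ee_rot: [-1.569, -0.001, 2.978]
force: [0.6, 0.2, 0.2]
width: 0.0877
```

Request:
move_arm(
  jaw=[0, 0.2, 0.4, 0.5, 0.7],
  offset=[
    [0, 0, 0],
    [0, 0, 0],
    [0, 0, 0],
    [0, 0, 0],
    [0, 0, 0],
  ],
  roll=[0, 0, 0, 0, 0],
)

```text
t: 42.88
eef_pos: [0.4482, 0.2815, 0.1637]
ee_rot: [-1.571, 0.0, 2.979]
force: [-0.4, 0.5, 0.5]
width: 0.0532
```

Request:
move_arm(
  jaw=[0.8, 1, 1, 1, 1],
  offset=[
    [0, 0, 0],
    [0, 0, 0],
    [0, 0, 0],
    [0, 0, 0],
    [0, 0, 0],
  ],
  roll=[0, 0, 0, 0, 0],
)

```text
t: 43.5
eef_pos: [0.4482, 0.2815, 0.1636]
ee_rot: [-1.571, -0.0, 2.979]
force: [-0.5, 1.0, 0.2]
width: 0.0402
```

```bash
python3 - <<'E'
from station import arm
from h import *
s=arm.get_state();print(s["eef_pos"],s["ee_rot"],s["force"],s["moment"],s["width"])
plan(s,[.5036,.0815,s["eef_pos"][2]+.1],2.983)
E
```

```text
[0.44818858 0.28151367 0.16356478] [-1.57080827e+00 -9.74989150e-06  2.97863037e+00] [-0.45939048  1.04335075  0.19255462] [ 0.16179985  0.05932113 -0.01933565] 0.04018990935651681
total tool-axes dx,dy(down),dz: [-0.0871 -0.1     0.1884] roll -0.0044
```

Request:
move_arm(
  jaw=[1, 1, 1, 1, 1],
  offset=[
    [0, -0.01, 0],
    [0, -0.03, 0],
    [0, -0.04, 0],
    [0, -0.025, 0],
    [0, 0, 0],
  ],
  roll=[0, 0, 0, 0, 0],
)

```text
t: 44.12
eef_pos: [0.4489, 0.2822, 0.2709]
ee_rot: [-1.574, 0.002, 2.979]
force: [-1.1, 0.9, -3.9]
width: 0.0404
```

Request:
move_arm(
  jaw=[1, 1, 1, 1, 1],
  offset=[
    [-0.012, 0, 0.028],
    [-0.021, 0, 0.044],
    [-0.021, 0, 0.044],
    [-0.021, 0, 0.044],
    [-0.012, 0, 0.028],
  ],
  roll=[-0.004, 0, 0, 0, 0],
)

```text
t: 44.75
eef_pos: [0.5037, 0.0799, 0.2672]
ee_rot: [-1.57, -0.002, 2.981]
force: [0.3, 0.1, -2.1]
width: 0.0404
```

Request:
move_arm(
  jaw=[1, 1, 1],
  offset=[
    [0, 0.02, 0],
    [0, 0, 0],
    [0, 0, 0],
  ],
  roll=[0, 0, 0],
)

```text
t: 45.12
eef_pos: [0.5041, 0.0822, 0.2485]
ee_rot: [-1.57, -0.0, 2.983]
force: [-0.6, 0.4, -3.1]
width: 0.0401
```

```bash
python3 - <<'E'
from station import arm
from h import *
s=arm.get_state();print(s["eef_pos"],s["ee_rot"],s["force"],s["moment"],s["width"])
f=arm.grab_frame("side");cv2.imwrite("pics/s25.png",cv2.resize(f["pixels"][100:340,180:480],None,fx=2,fy=2))
f=arm.grab_frame("wrist");cv2.imwrite("pics/w25.png",f["pixels"])
plan(s,[.5036,.0815,.1686],2.983)
E
```

```text
[0.50413925 0.0822047  0.24851116] [-1.57017724e+00 -4.56660534e-04  2.98304314e+00] [-0.61023908  0.38765186 -3.09137109] [ 0.10690245 -0.12832159 -0.00463273] 0.04010693476304509
total tool-axes dx,dy(down),dz: [0.0004 0.0799 0.0008] roll 0.0
```

View pics/s25.png

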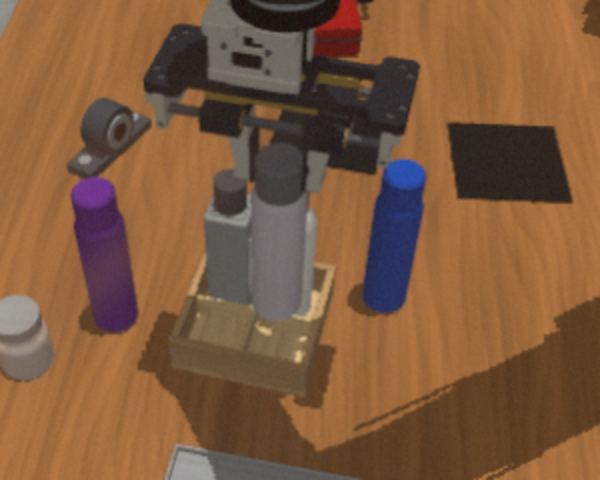

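View pics/w25.png

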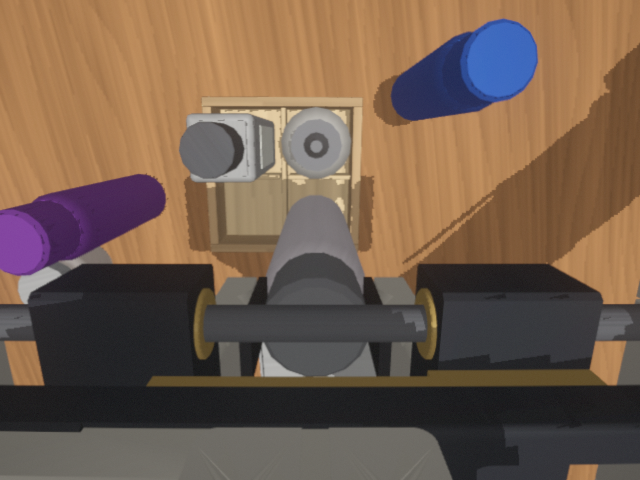

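This matches the view just after the first lift. Lowering into the compartment.

Request:
move_arm(
  jaw=[1, 1, 1, 1, 1],
  offset=[
    [0, 0.015, 0],
    [0, 0.015, 0],
    [0, 0.01, 0],
    [0, 0.01, 0],
    [0, 0, 0],
  ],
  roll=[0, 0, 0, 0, 0],
)

```text
t: 45.85
eef_pos: [0.5038, 0.0818, 0.1976]
ee_rot: [-1.57, -0.001, 2.983]
force: [-0.4, 0.1, -1.4]
width: 0.0402
```

Request:
move_arm(
  jaw=[1, 1, 1, 1, 1],
  offset=[
    [0, 0.01, 0],
    [0, 0.008, 0],
    [0, 0.005, 0],
    [0, 0, 0],
    [0, 0, 0],
  ],
  roll=[0, 0, 0, 0, 0],
)

```text
t: 46.48
eef_pos: [0.5044, 0.0821, 0.1758]
ee_rot: [-1.571, 0.0, 2.983]
force: [0.3, 0.6, -2.2]
width: 0.0402
```

Request:
move_arm(
  jaw=[1, 1, 1, 1, 1],
  offset=[
    [0, 0.003, 0],
    [0, 0.002, 0],
    [0, 0.001, 0],
    [0, 0, 0],
    [0, 0, 0],
  ],
  roll=[0, 0, 0, 0, 0],
)

```text
t: 47.1
eef_pos: [0.5043, 0.0821, 0.1696]
ee_rot: [-1.571, 0.0, 2.983]
force: [-0.2, -0.3, -2.6]
width: 0.04
```

Request:
move_arm(
  jaw=[1, 1, 1, 1],
  offset=[
    [0, 0.001, 0],
    [0, 0, 0],
    [0, 0.001, 0],
    [0, 0, 0],
  ],
  roll=[0, 0, 0, 0],
)

```text
t: 47.6
eef_pos: [0.5045, 0.0821, 0.1685]
ee_rot: [-1.571, 0.001, 2.983]
force: [-1.6, -1.3, 5.8]
width: 0.0402
```

On the floor. Releasing and rising clear.

Request:
move_arm(
  jaw=[0.9, 0.8, 0.5, 0.3, 0],
  offset=[
    [0, 0, 0],
    [0, 0, 0],
    [0, 0, 0],
    [0, 0, 0],
    [0, 0, 0],
  ],
  roll=[0, 0, 0, 0, 0],
)

```text
t: 48.22
eef_pos: [0.5042, 0.0821, 0.1675]
ee_rot: [-1.571, -0.0, 2.983]
force: [-0.1, -0.4, 0.1]
width: 0.0583
```

Request:
move_arm(
  jaw=[0, 0, 0, 0, 0],
  offset=[
    [0, 0, 0],
    [0, -0.02, 0],
    [0, -0.04, 0],
    [0, -0.05, 0],
    [0, -0.03, 0],
  ],
  roll=[0, 0, 0, 0, 0],
)

```text
t: 48.85
eef_pos: [0.5048, 0.0822, 0.3102]
ee_rot: [-1.572, 0.002, 2.983]
force: [0.8, 0.6, 0.1]
width: 0.0876
```

Request:
move_arm(
  jaw=[0, 0, 0, 0, 0],
  offset=[
    [0, 0, -0.03],
    [0, 0, -0.05],
    [0, 0, -0.05],
    [0, 0, -0.03],
    [0, 0, 0],
  ],
  roll=[0, 0, 0, 0, 0],
)

```text
t: 49.48
eef_pos: [0.5296, 0.2417, 0.3066]
ee_rot: [-1.57, -0.001, 2.985]
force: [-1.7, 0.4, -0.1]
width: 0.0876
```

```bash
python3 - <<'E'
from station import arm
from h import *
s=arm.get_state();print(s["t"],s["eef_pos"],s["force"],s["width"])
for n in ["top","side"]:
    f=arm.grab_frame(n);cv2.imwrite(f"pics/{n}26.png",f["pixels"])
    for th in ["spray_can","oil_bottle","square_can","tin","mat","screw_jar","bearing","wrench"]:
        print(n,th,[(np.round(d["position"],3).tolist(),round(d["p"],2)) for d in arm.landmark_of(f,th)])
E
```

```text
49.475 [0.52956904 0.24170332 0.30663127] [-1.71371547  0.38374589 -0.14933748] 0.08762206747440694
top spray_can [([0.395, -0.007, 0.003], 0.95), ([0.468, -0.278, 0.003], 0.73), ([0.503, 0.083, 0.007], 0.58), ([0.679, 0.051, 0.001], 0.55)]
top oil_bottle [([0.494, 0.019, 0.006], 0.9)]
top square_can [([0.554, 0.017, 0.01], 0.82), ([0.503, 0.086, 0.007], 0.71)]
top tin [([0.463, -0.277, 0.002], 0.66)]
top mat [([0.244, -0.242, -0.002], 0.76), ([0.462, -0.282, -0.001], 0.63)]
top screw_jar [([0.755, 0.113, -0.0], 0.9)]
top bearing [([0.737, -0.221, 0.0], 0.86)]
top wrench []
side spray_can [([0.391, -0.01, -0.002], 0.93), ([0.674, 0.046, 0.002], 0.92), ([0.504, 0.085, 0.01], 0.61)]
side oil_bottle []
side square_can [([0.553, 0.014, 0.01], 0.8)]
side tin [([0.465, -0.28, 0.006], 0.77)]
side mat [([0.239, -0.243, -0.002], 0.98), ([0.462, -0.282, 0.001], 0.92)]
side screw_jar [([0.528, 0.049, -0.001], 0.72), ([0.758, 0.112, -0.0], 0.69)]
side bearing [([0.757, 0.112, -0.003], 0.5)]
side wrench [([0.712, 0.361, 0.001], 0.96)]
```

View pics/side26.png

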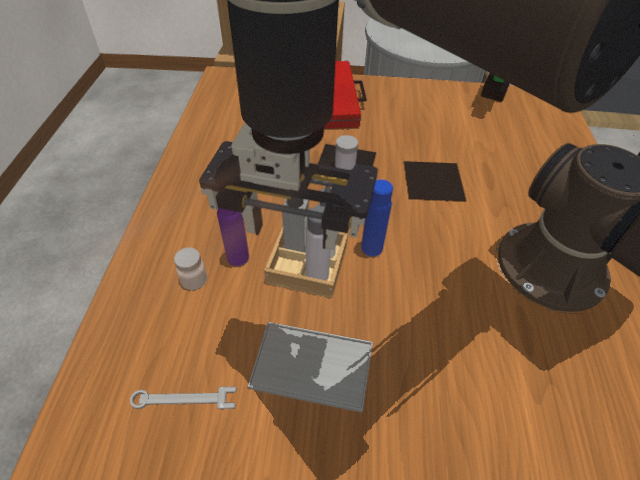

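View pics/top26.png

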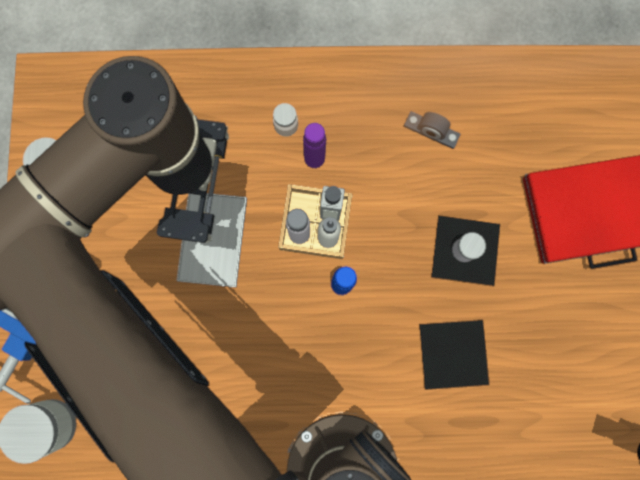

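In the top view the spray can (298,225), square can (333,197) and oil bottle (329,230) are where they began. The tin is on the far mat at (470,248) and the bystanders have not moved. The arm is clear, so I'm handing in.

```bash
python3 - <<'E'
from station import arm
print(arm.job_done())
E
```

```text
the job is handed in; nothing more can be done
None
```

The job is done and handed in at about 50 s of the 115 s allowed; `job_done` reports no verdict.

I stood the spray can and then the square can on the drip tray, and set the tin on the mat farther from the base. Then I put the square can and the spray can back into their own compartments. The oil bottle was never touched.

**Last checks:**

| Thing | Start (x, y in m) | End (x, y in m) |
|---|---|---|
| spray_can | (0.506, 0.084) | (0.504, 0.084) |
| square_can | (0.555, 0.013) | (0.554, 0.016) |
| oil_bottle | (0.492, 0.021) | (0.494, 0.019) |
| tin | in the caddy | (0.464, -0.279), with the mat's middle at (0.462, -0.282) |

- **Bystanders:** all three within about 3 mm of their starting positions. The wrench was found only in the side view, and the bearing only in the top view.
- **Gripper:** open and clear of everything, at 0.31 m height.

**Disagreements:**
- The last side picture had the gripper in front of the caddy. The network did not find the oil bottle there and gave two wrong hits: the caddy as the screw jar, and the screw jar as the bearing.
- In the last top picture the network also reported the tin as a spray can and the spray can as a square can. The pictures themselves show everything upright and in place, apart from what the gripper hid.
- My own readings of positions from different cameras differed by up to about 8 mm in y at the start. I relied on returning each container to the TCP pose recorded when I first picked it up.

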